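Pin up a stack of test bars and clip it shut

TASK

Make up the test-bar stack: thread every white dog-bone test bar on the bench flat over both pins of the jig, then put the steel cover bar on top the same way, grip block upwards. Finally take the two spring clips from their stand and clip one onto each pin, upright and pushed down onto the cover bar, so the stack is held; leave the other things on the bench where they are.

Things in the scene. Friction and masses are not known exactly. Their poses are not given: they have to be found in the camera images.
- jig: Fixed aluminium base plate 200 (its x) by 70 (y) by 15 thick, with two upright steel pins of 10 mm diameter on its centre line, 65 either side of the middle; the pins rise 78 above the plate (93 above the table), the last 8 tapering to 4 mm. Origin: centre of the underside, on the table; z up.
- pin_a (a point): Tip of the jig's pin at its +x end, 93 above the table.
- pin_b (a point): Tip of the jig's pin at its -x end, 93 above the table.
- bar1_c (a point): Flat white plastic dog-bone test bar, 166 long (its x), 8 thick (its z), 36 wide at the two ends and 22 wide in the waist (the middle 82 of its length); a 13 mm through hole in each end, on the centre line 65 either side of the middle. Point: centre of the bar, half-way up. Mass 50 g. Lies flat on the table; some of the five bars may be absent.
- bar2_c (a point): Flat white plastic dog-bone test bar, 166 long (its x), 8 thick (its z), 36 wide at the two ends and 22 wide in the waist (the middle 82 of its length); a 13 mm through hole in each end, on the centre line 65 either side of the middle. Point: centre of the bar, half-way up. Mass 50 g. Lies flat on the table; some of the five bars may be absent.
- bar3_c (a point): Flat white plastic dog-bone test bar, 166 long (its x), 8 thick (its z), 36 wide at the two ends and 22 wide in the waist (the middle 82 of its length); a 13 mm through hole in each end, on the centre line 65 either side of the middle. Point: centre of the bar, half-way up. Mass 50 g. Lies flat on the table; some of the five bars may be absent.
- bar4_c (a point): Flat white plastic dog-bone test bar, 166 long (its x), 8 thick (its z), 36 wide at the two ends and 22 wide in the waist (the middle 82 of its length); a 13 mm through hole in each end, on the centre line 65 either side of the middle. Point: centre of the bar, half-way up. Mass 50 g. Lies flat on the table; some of the five bars may be absent.
- bar5_c (a point): Flat white plastic dog-bone test bar, 166 long (its x), 8 thick (its z), 36 wide at the two ends and 22 wide in the waist (the middle 82 of its length); a 13 mm through hole in each end, on the centre line 65 either side of the middle. Point: centre of the bar, half-way up. Mass 50 g. Lies flat on the table; some of the five bars may be absent.
- cover_grip (a point): Cover bar: flat steel bar 166 long (its x), 32 wide, 10 thick, with a 13 mm hole in each end 65 either side of the middle, as in the test bars, and a dark square grip block 24 by 24, 20 high, on the middle of its top. Point: centre of the grip block, 10 above the bar's top face and 20 above its underside; z up. Mass about 0.3 kg.
- clip1_grip (a point): Sprung steel clip like a big clothes-peg, jaws down, handles up, 102 tall, 20 wide (its y), 70 g, clipped at first astride the stand's fin. Point: between the handles, 80 above the jaw tips (z up), 24 above the hinge. Handles are flat plates facing its +x and -x, 58 to 102 above the jaw tips; outer faces 31 apart at the bottom, 43 at the top, with the jaws on a 10 mm thickness.
- clip2_grip (a point): Sprung steel clip like a big clothes-peg, jaws down, handles up, 102 tall, 20 wide (its y), 70 g, clipped at first astride the stand's fin. Point: between the handles, 80 above the jaw tips (z up), 24 above the hinge. Handles are flat plates facing its +x and -x, 58 to 102 above the jaw tips; outer faces 31 apart at the bottom, 43 at the top, with the jaws on a 10 mm thickness.
- clip1_jaw (a joint): Hinge angle of clip1: 0 = jaws parallel on something 10 mm thick; 0.34 = fully open, handles squeezed (about 11 N at mid-handle) until parallel, 28 apart, jaw tips then about 28 apart; -0.10 = shut on nothing. It springs shut when the handles are let go.
- clip2_jaw (a joint): Hinge angle of clip2: 0 = jaws parallel on something 10 mm thick; 0.34 = fully open, handles squeezed (about 11 N at mid-handle) until parallel, 28 apart, jaw tips then about 28 apart; -0.10 = shut on nothing. It springs shut when the handles are let go.
- clip1: clip1 as a whole. Origin: midway between the jaw tips, at the bottom. Its frame belongs to the +x half, so it leans 0.17 rad when the handles are fully squeezed; hinge and jaws stay centred between the handles. Rubber jaw pads: the lowest 20; above them the space between the jaws is 18 wide; 50 of a pin fits in below the hinge.
- clip2: clip2 as a whole. Origin: midway between the jaw tips, at the bottom. Its frame belongs to the +x half, so it leans 0.17 rad when the handles are fully squeezed; hinge and jaws stay centred between the handles. Rubber jaw pads: the lowest 20; above them the space between the jaws is 18 wide; 50 of a pin fits in below the hinge.
- stand: Fixed clip stand: grey base 170 (its x) by 70 by 12 high carrying a 10 mm thick upright fin 160 long along its x, top 62 above the table. Origin: centre of the underside.
- cover: The cover bar. Origin: centre of its underside.
- jar: Bystander: lidded jar, 52 across, 65 high. Origin at its foot.
- flask: Bystander: clear bottle, 64 across, 150 high. Origin at its foot.
- dish: Bystander: white dish, 72 across, 18 high. Origin at its foot.
- driver: Bystander: screwdriver with black handle, lying between jig and stand. Origin: centre of its underside.
- weight: Bystander: brass cylinder weight, 36 across, 35 high. Origin at its foot.
Not all that is in view belongs to the job. What is shaped like the part that bears bar2_c but black or orange is not meant.

How it is judged:
On the way, in this order (a step that is already met when the one before it is completed fails the run):
1. every test bar present lies flat over both pins of the jig (x of bar1_c in the frame of jig between -0.005 and 0.005 m and y of bar1_c in the frame of jig between -0.005 and 0.005 m and z of bar1_c in the frame of jig between 0.015 and 0.056 m and angle between the x axis of each of bar1_c, bar2_c, bar3_c, bar4_c, bar5_c and the x axis of jig, either way round below 0.08 rad and angle between the z axis of each of bar1_c, bar2_c, bar3_c, bar4_c, bar5_c and the z axis of jig, either way round below 0.06 rad and x of bar2_c in the frame of jig between -0.005 and 0.005 m and y of bar2_c in the frame of jig between -0.005 and 0.005 m and z of bar2_c in the frame of jig between 0.015 and 0.056 m and x of bar3_c in the frame of jig between -0.005 and 0.005 m and y of bar3_c in the frame of jig between -0.005 and 0.005 m and z of bar3_c in the frame of jig between 0.015 and 0.056 m and x of bar4_c in the frame of jig between -0.005 and 0.005 m and y of bar4_c in the frame of jig between -0.005 and 0.005 m and z of bar4_c in the frame of jig between 0.015 and 0.056 m and x of bar5_c in the frame of jig between -0.005 and 0.005 m and y of bar5_c in the frame of jig between -0.005 and 0.005 m and z of bar5_c in the frame of jig between 0.015 and 0.056 m), for 0.2 s.
2. the cover bar lies over both pins on top of the test bars, grip block up (x of cover_grip in the frame of jig between -0.005 and 0.005 m and y of cover_grip in the frame of jig between -0.005 and 0.005 m and z of cover_grip in the frame of jig between 0.055 and 0.08 m and angle between the x axis of cover_grip and the x axis of jig, either way round below 0.08 rad and angle between cover_grip's own z axis and vertical below 0.06 rad and (distance between cover_grip and bar1_c below 0.0275 m or distance between cover_grip and bar2_c below 0.0275 m or distance between cover_grip and bar3_c below 0.0275 m or distance between cover_grip and bar4_c below 0.0275 m or distance between cover_grip and bar5_c below 0.0275 m)), for 0.2 s.
3. one clip grips each pin, pushed down onto the cover bar ((((horizontal distance between clip1_grip and pin_a below 0.018 m and angle between clip1_grip's own z axis and vertical below 0.2 rad and z of clip1_grip in the frame of cover_grip below 0.077 m and value of joint clip1_jaw between -0.06 and 0.08 rad and contact force between clip1 and jig above 1 N) and (horizontal distance between clip2_grip and pin_b below 0.018 m and angle between clip2_grip's own z axis and vertical below 0.2 rad and z of clip2_grip in the frame of cover_grip below 0.077 m and value of joint clip2_jaw between -0.06 and 0.08 rad and contact force between clip2 and jig above 1 N)) or ((horizontal distance between clip1_grip and pin_b below 0.018 m and angle between clip1_grip's own z axis and vertical below 0.2 rad and z of clip1_grip in the frame of cover_grip below 0.077 m and value of joint clip1_jaw between -0.06 and 0.08 rad and contact force between clip1 and jig above 1 N) and (horizontal distance between clip2_grip and pin_a below 0.018 m and angle between clip2_grip's own z axis and vertical below 0.2 rad and z of clip2_grip in the frame of cover_grip below 0.077 m and value of joint clip2_jaw between -0.06 and 0.08 rad and contact force between clip2 and jig above 1 N)))), for 0.2 s.
At the end, for the whole second after the job is handed in: All present test bars and then the cover bar lie flat (within 0.06 rad) over both pins, centred on the jig within 5 mm, the cover directly on the top bar; one clip grips each pin, upright within 0.2 rad, its jaw tips within 7 mm of the cover's top face, jaws sprung onto the pin; all at rest (all of step 1 and all of step 2 and (((horizontal distance between clip1_grip and pin_a below 0.018 m and angle between clip1_grip's own z axis and vertical below 0.2 rad and z of clip1_grip in the frame of cover_grip below 0.077 m and value of joint clip1_jaw between -0.06 and 0.08 rad and contact force between clip1 and jig above 1 N) and (horizontal distance between clip2_grip and pin_b below 0.018 m and angle between clip2_grip's own z axis and vertical below 0.2 rad and z of clip2_grip in the frame of cover_grip below 0.077 m and value of joint clip2_jaw between -0.06 and 0.08 rad and contact force between clip2 and jig above 1 N)) or ((horizontal distance between clip1_grip and pin_b below 0.018 m and angle between clip1_grip's own z axis and vertical below 0.2 rad and z of clip1_grip in the frame of cover_grip below 0.077 m and value of joint clip1_jaw between -0.06 and 0.08 rad and contact force between clip1 and jig above 1 N) and (horizontal distance between clip2_grip and pin_a below 0.018 m and angle between clip2_grip's own z axis and vertical below 0.2 rad and z of clip2_grip in the frame of cover_grip below 0.077 m and value of joint clip2_jaw between -0.06 and 0.08 rad and contact force between clip2 and jig above 1 N))) and linear speed of each of cover, clip1, clip2 below 0.02 m/s); the robot touches nothing.
It fails at once if a bystander is moved more than 3 cm (distance of any of jar, flask, dish, driver, weight from where it was at the start of the episode above 0.03 m).
Of bar1, bar2, bar3, bar4, bar5 only 3 to 5 are there at a start; the rules pass over those that are not, and their reading is None.
At some moment in a run one of bar1, bar2, bar3, bar4, bar5, cover may be knocked a few centimetres aside while the robot is not near it.
It also fails if it takes over 210 s, if anything falls off the work surface, if the arm or the gripper's body presses on something with over 40 N, if the wrist force passes 120 N, or if a joint passes its speed limit or range.

ROBOT

A 6-joint arm with a two-finger parallel gripper is mounted at the origin on the work surface. World frame = base frame: x ahead of the robot, y to its left, z up, the work surface at z = 0. Lengths are in m, angles in rad, forces in N, time in s.
With the tool pointing down it reaches from about 0.35 to 0.875 m from the base axis. Payload 15.5 kg.
Tool frame: the origin (TCP) lies at the very end of the fingers, on their centre line; the grasp point (between the pads) lies arm.grip_point_offset behind it (arm.grip_point_offset is the distance from the TCP to the grasp point, in m); z points along the fingers, y is the line along which they close (so a half turn about z gives the same grasp; the last joint's range is limited). The gripper opens to 85 mm and grips with 20 to 120 N. Pads are 22 mm wide; open, the fingers measure 114 mm over their backs; the gripper's body (76 mm by 85 mm) begins 54 mm behind the grasp point. The pads swing forward as they close: fully open they stand 13 mm farther back than shut.
Start: joints at [-1.413, 0.494, 1.345, -0, 1.302, -0.096], TCP at [0.156, -0.605, 0.231] pointing down, gripper open.
Joint ranges: [-2.91, 2.91], [-0.82, 2.16], [0.22, 2.67], [-1.22, 4.37], [0.12, 2.79], [-3.08, 3.08]. Speed limits (rad/s): [1.89, 1.89, 2.57, 3.01, 3.01, 3.01].

INTERFACE

Orientations are given as a unit quaternion [x, y, z, w].
In Python, from bench import arm gives the robot as it stands. The module is installed in compiled form; this text tells all that it offers.
- The arm moves only by the shell command python3 -m jog 'ROWS' [OPENING]. ROWS is JSON, a list that holds one entry, the list of rows, each a list of 6 numbers: the shift along the tool's x, y, z normalised to -1 to 1, where 1 is 0.1 m, then the turn, a rotation vector about the tool's x, y, z normalised to -1 to 1, where 1 is 360 degrees. In form: [[[tx, ty, tz, ax, ay, az], ...]]. A call has 1 to 8 rows; each row is the pose to reach, as a shift and turn from the pose commanded when the call began, along the tool's axes at that moment, turning the shorter way round; what a row does not reach only later rows make up. A row lasts 1/8 s, in which the tool goes at most 62.5 mm and 10.7 degrees, less where a joint would pass 70% of its speed; a pose out of reach is approached as far as the arm can. A call with a number of a shift or a turn outside -1 to 1 is refused whole. A call with a gripper value outside its range is refused whole. OPENING is the closure, from -1 (fully open) to 1 (shut), set as the call begins (- or left out, the last holds). The fingers move at their own pace and stop on an object; the grip force is fixed at half the most. Time passes only in rows, so rows that repeat a pose let the fingers close. It gives the time, the measured TCP pose, the force, the opening and the grip force at its end, in the units of the state.
- arm.state(): the state, without advancing time (a new reading comes with each control period).
- arm.capture(name): name is "scene" or "side" or "wrist"; returns the picture (480x640x3 uint8, red, green, blue); there is no depth.
- arm.camera_params(name): a dict with "fx", "fy", "cx", "cy" (pixels), "k1" (the pictures are not rectified: a ray, as slopes to the right and down, at radius r is drawn at 1 + k1 r^2 times it, then the intrinsics apply), "T" (4x4, takes a point from camera to world coordinates). Camera axes: x right, y down, z forward; pixel columns grow to the right and rows downward; lengths in m; the calibration is good to about 2 mm. A picture is of the moment at which its call begins: read the wrist's pose just before it. camera_params takes no time and is no camera call; for the wrist camera it gives the pose at the moment of the call.
- arm.job_done(): hands the job in; it is judged then, once.
Trained networks look in the newest picture that a camera, given by its name, has taken for a name from the list of things; names that differ only in an ending like _2 or _b are one class to them, and where a whole thing is asked for, a point or a joint stands for the part that bears it (a point fixed in the world has none). Each returns a list of dicts, best first, with "score" (0 to 1); they miss things now and then, are a little off and sometimes report something else, mostly with a low value. They report only what shows in the picture. A call takes as long as a camera call. They do not tell look-alikes from the thing itself.
- arm.boxes_of(camera, label): "at" ([x, y, z] in m, in the coordinates of the camera as it stood for that picture, good to about 4 mm: the middle of the surface that is visible of it).
The state is a dict: "clock": time; "joints": joint angles; "qd": joint speeds; "joint_torque": joint torques, N m; "tool_pos": TCP position; "orientation": TCP orientation; "force": force on the tool from outside, world axes, zero at the start; "moment": the same for the moment, N m; "grip_width": opening from 0.0 (shut) to 1.0 (fully open); "finger_force": force on a finger pad.
Only numpy, scipy, OpenCV 4.12 (cv2) and the standard library are available. Lean on these libraries where they do the work, as an engineer would, in place of code of your own. Each camera call takes 0.05 s, during which the arm holds its last target. There are 200 camera calls.

## Working session

There is one attempt and no reset: what is moved stays moved. The work goes in short steps, Python scripts to look and compute and a shell command to move; the robot and the scene stay as the last step left them, time stands still between calls to the robot, and variables do not carry over. Pictures are saved under pics/ and viewed, at most 14 in all, crops included, and the job is handed in when it is done.

```bash
mkdir -p pics; python3 - <<'E'
from bench import arm
import cv2,numpy as np
print(arm.state(), arm.grip_point_offset)
for n in ["scene","side","wrist"]:
    im=arm.capture(n); cv2.imwrite(f"pics/{n}0.png",im[:,:,::-1])
    p=arm.camera_params(n); print(n,{k:np.round(v,3).tolist() for k,v in p.items()})
    T=np.array(p["T"])
    if n!="wrist":
      for l in ["jig","bar1_c","cover_grip","clip1_grip","stand","cover","jar","flask","dish","driver","weight"]:
        for d in arm.boxes_of(n,l): print(n,l,round(d["score"],2),np.round(T[:3,:3]@d["at"]+T[:3,3],3))
E
```

```text
{'clock': 0.0, 'joints': array([-1.41353791e+00,  4.94151229e-01,  1.34614494e+00,  1.31247563e-05,
        1.30248334e+00, -9.55321098e-02]), 'qd': array([ 3.44812018e-04,  4.56284567e-04,  1.17415451e-03, -1.48946219e-04,
        7.57990689e-05,  2.35648885e-04]), 'joint_torque': array([-7.21130753e-03, -8.82178545e+01, -3.83871031e+01, -9.34288946e-04,
        1.03399725e-02,  7.46604519e-05]), 'tool_pos': array([ 0.15624778, -0.60478172,  0.23071544]), 'orientation': array([ 9.92022792e-01,  1.26057239e-01, -1.19886490e-05, -5.93341344e-04]), 'force': array([ 0.55937922, -0.53860345,  0.06866398]), 'moment': array([-0.03681824, -0.02693072, -0.0209637 ]), 'finger_force': 0.0, 'grip_width': 0.9982018032658697} 0.0187
scene {'fx': 508.667, 'fy': 508.667, 'cx': 316.21, 'cy': 242.093, 'k1': -0.141, 'T': [[0.521, 0.586, -0.62, 1.257], [0.853, -0.372, 0.366, -0.313], [-0.016, -0.72, -0.694, 0.872], [0.0, 0.0, 0.0, 1.0]]}
scene jig 0.71 [ 0.544 -0.078  0.013]
scene bar1_c 0.58 [0.63  0.134 0.005]
scene cover_grip 0.92 [0.453 0.14  0.006]
scene cover_grip 0.37 [0.608 0.346 0.014]
scene c
[... 785 characters left out ...]
86]
side clip1_grip 0.5 [0.612 0.345 0.011]
side stand 0.82 [ 0.446 -0.368  0.01 ]
side cover 0.91 [0.439 0.127 0.009]
side cover 0.2 [ 0.467 -0.223  0.024]
side jar 0.79 [ 0.776 -0.175  0.029]
side jar 0.73 [0.434 0.126 0.007]
side jar 0.59 [ 0.523 -0.354  0.126]
side dish 0.73 [0.616 0.347 0.01 ]
side dish 0.52 [ 0.428 -0.361  0.075]
side driver 0.52 [ 0.465 -0.222  0.022]
side driver 0.28 [ 0.711 -0.311  0.029]
side driver 0.23 [ 0.431 -0.356  0.086]
side weight 0.57 [ 0.709 -0.309  0.027]
wrist {'fx': 415.242, 'fy': 415.242, 'cx': 319.744, 'cy': 239.276, 'k1': -0.07, 'T': [[0.251, -0.921, -0.3, 0.233], [-0.968, -0.238, -0.079, -0.585], [0.001, 0.31, -0.951, 0.375], [0.0, 0.0, 0.0, 1.0]]}
```

View pics/scene0.png

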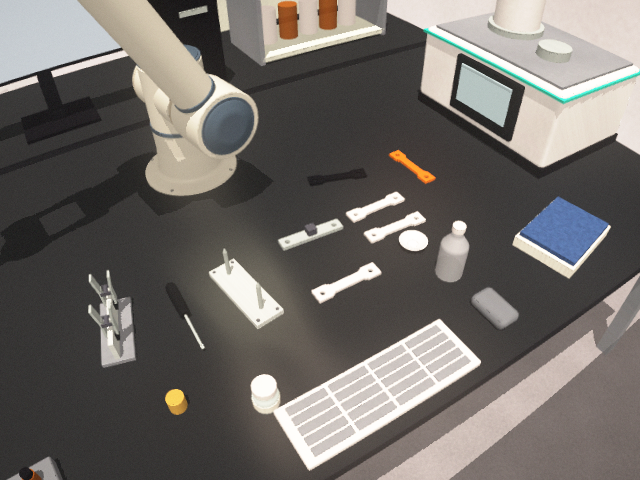

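View pics/side0.png

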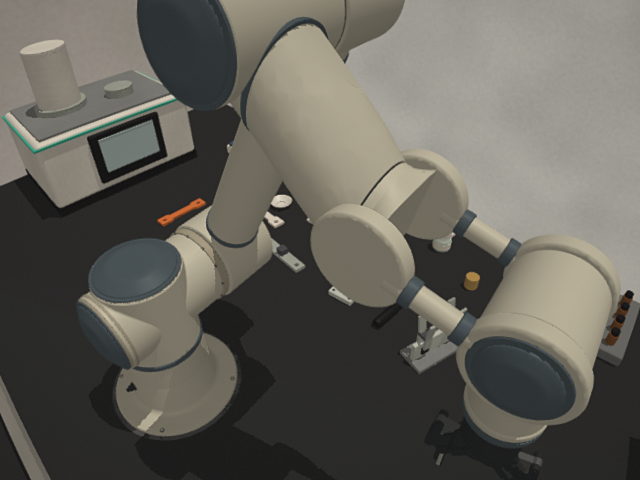

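Scene view: three white bars at about (347,283), (375,207) and (395,227). The cover with its dark block is at (310,235), the jig at (245,290), and the stand with two clips at (113,330). Orange (412,166) and black (337,177) are look-alikes. The side view is mostly blocked by the arm. The robot faces +x.

```bash
cat > lib.py <<'E'
import numpy as np, cv2
from scipy.spatial.transform import Rotation as R
from bench import arm
def shot(n,save=None):
    p=arm.camera_params(n); im=arm.capture(n)[:,:,::-1].copy()
    if save: cv2.imwrite("pics/"+save,im)
    return im,{k:np.array(v) for k,v in p.items()}
def proj(p,X):
    X=np.atleast_2d(X); T=p["T"]; c=(X-T[:3,3])@T[:3,:3]; s=c[:,:2]/c[:,2:]
    s=s*(1+p["k1"]*(s**2).sum(1,keepdims=True))
    return s*[p["fx"],p["fy"]]+[p["cx"],p["cy"]]
def ray(p,uv):
    d=(np.atleast_2d(uv)-[p["cx"],p["cy"]])/[p["fx"],p["fy"]]; s=d.copy()
    for _ in range(8): s=d/(1+p["k1"]*(s**2).sum(1,keepdims=True))
    return np.c_[s,np.ones(len(s))]@p["T"][:3,:3].T
def onz(p,uv,z):
    r=ray(p,uv); o=p["T"][:3,3]; return o+r*((z-o[2])/r[:,2])[:,None]
def tri(ps,uvs):  # least-squares ray meeting
    A=np.zeros((3,3)); b=np.zeros(3)
    for p,u in zip(ps,uvs):
        d=ray(p,u)[0]; d/=np.linalg.norm(d); M=np.eye(3)-np.outer(d,d); A+=M; b+=M@p["T"][:3,3]
    return np.linalg.solve(A,b)
def bird(im,p,z,x0,x1,y0,y1,res=.001): # row: x descending, col: y descending
    xs=np.arange(x1,x0,-res); ys=np.arange(y1,y0,-res)
    Y,X=np.meshgrid(ys,xs); uv=proj(p,np.c_[X.ravel(),Y.ravel(),np.full(X.size,z)]).astype(np.float32)
    return cv2.remap(im,uv[:,0].reshape(X.shape),uv[:,1].reshape(X.shape),cv2.INTER_LINEAR)
def blobs(b,x1,y1,res=.001,thr=110,amin=2000,amax=14000,satmax=70):
    h=cv2.cvtColor(b,cv2.COLOR_BGR2HSV); m=((h[:,:,2]>thr)&(h[:,:,1]<satmax)).astype(np.uint8)
    out=[]
    for c in cv2.findContours(m,cv2.RETR_EXTERNAL,cv2.CHAIN_APPROX_NONE)[0]:
        a=cv2.contourArea(c)
        if amin<a<amax:
            (cx,cy),(w,hh),ang=cv2.minAreaRect(c)
            bx=cv2.boxPoints(((cx,cy),(w,hh),ang)); e=max((bx[1]-bx[0],bx[2]-bx[1]),key=np.linalg.norm)
            yaw=(np.degrees(np.arctan2(-e[0],-e[1]))+90)%180-90
            mm=np.zeros_like(m); cv2.drawContours(mm,[c],-1,1,-1)
            out.append((round(x1-res*cy,4),round(y1-res*cx,4),round(float(yaw),1),round(max(w,hh)),round(min(w,hh)),int(a),round(float(b[mm>0].mean()))))
    return out
def yawdeg(): 
    m=R.from_quat(arm.state()["orientation"]).as_matrix(); return np.degrees(np.arctan2(m[1,0],m[0,0]))
def to(x,y,z,yaw,pos=None,q=None):
    s=arm.state(); m=R.from_quat(s["orientation"] if q is None else q); pos=s["tool_pos"] if pos is None else pos
    tgt=R.from_euler("z",yaw,degrees=True)*R.from_matrix(np.diag([1.,-1,-1]))
    print("units",np.round(m.inv().apply(np.array([x,y,z])-pos)/.1,3),"turn",np.round((m.inv()*tgt).as_rotvec()/(2*np.pi),4))
E
python3 - <<'E'
from lib import *
im,p=shot("scene")
b=bird(im,p,.008,.3,.95,-.5,.5)
for o in blobs(b,.95,.5): print(o)
to(.45,0,.35,0)
E
```

```text
(0.451, 0.347, -90.0, 176, 50, 7131, 224)
(0.4454, 0.1477, 85.8, 173, 57, 7117, 196)
(0.5421, 0.3407, 87.0, 176, 49, 7004, 224)
(0.6052, 0.3478, -33.7, 78, 74, 4501, 238)
(0.6313, 0.1336, 89.3, 173, 47, 6534, 227)
(0.6831, 0.412, -48.9, 223, 70, 11855, 180)
(0.867, 0.366, 0.0, 102, 66, 6417, 157)
units [ 4.357 -5.124 -1.187] turn [-0.      0.      0.0402]
```

```bash
python3 -m jog '[[[0,0,-0.9,0,0,0],[0,0,-0.9,0,0,0],[0,0,-0.9,0,0,0]]]'; cat > go.py <<'E'
import sys; from lib import *
to(*map(float,sys.argv[1:5]))
E
python3 go.py .4 -.0 .3 0
```

```text
clock: 1.68
tool_pos: [0.1565, -0.6061, 0.3238]
orientation: [0.992, 0.126, 0.0, 0.002]
force: [0.3, 1.2, -0.5]
grip_width: 1.002
finger_force: 0.0
units [ 3.874 -5.26   0.213] turn [ 0.0007 -0.      0.0402]
```

```bash
python3 -m jog '[[[0.5,-0.5,0,0,0,0.0402],[1,-1,0,0,0,0.0402],[1,-1,0,0,0,0.0402],[1,-1,0,0,0,0.0402]]]' >/dev/null
python3 -m jog '[[[0.5,-0.5,0,0,0,0],[1,-1,0,0,0,0],[1,-1,0,0,0,0]]]' >/dev/null
python3 -m jog '[[[0.5,-0.5,0,0,0,0],[0.8,-1,0,0,0,0],[0.8,-1,0,0,0,0]]]'
python3 - <<'E'
from lib import *
im,p=shot("wrist","w1.png")
b=bird(im,p,.008,.2,.95,-.6,.4)
for o in blobs(b,.95,.4,amax=20000): print(o)
to(.45,0.1,.35,0)
E
```

```text
clock: 2.92
tool_pos: [0.4096, -0.2819, 0.3209]
orientation: [1.0, 0.002, -0.0, -0.0]
force: [0.0, -0.8, 0.5]
grip_width: 1.003
finger_force: 0.0
(0.4835, -0.372, -13.5, 184, 93, 13396, 180)
(0.5153, -0.0728, 7.6, 170, 87, 12490, 235)
units [ 0.42  -3.83  -0.291] turn [0.     0.     0.0004]
```

View pics/w1.png

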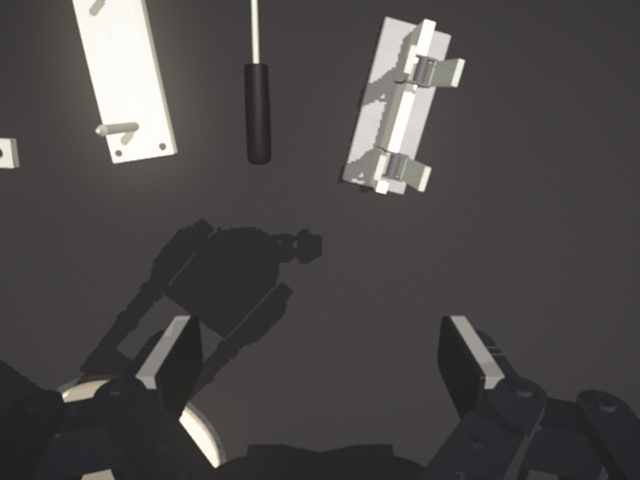

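```bash
python3 -m jog '[[[0,-0.5,0,0,0,0],[0,-1,0,0,0,0],[0,-1,0,0,0,0]]]' >/dev/null
python3 -m jog '[[[0,-0.5,0,0,0,0],[0,-1,0,0,0,0],[0,-1,0,0,0,0]]]' >/dev/null
python3 -m jog '[[[0,-0.5,0,0,0,0],[0,-1,0,0,0,0],[0,-1,0,0,0,0]]]' >/dev/null
python3 -m jog '[[[0.2,-0.5,-0.3,0,0,0],[0.4,-0.8,-0.3,0,0,0],[0.4,-0.8,-0.3,0,0,0]]]'
python3 - <<'E'
from lib import *
im,p=shot("wrist","w2.png")
b=bird(im,p,.008,.2,.95,-.4,.6)
for o in blobs(b,.95,.6,amax=20000,amin=1500): print(o)
E
```

```text
clock: 4.47
tool_pos: [0.4503, 0.096, 0.3511]
orientation: [1.0, 0.0, 0.0, 0.0]
force: [0.6, -0.4, -0.5]
grip_width: 1.001
finger_force: 0.0
(0.445, 0.3485, -90.0, 169, 38, 5214, 213)
(0.446, 0.1482, 86.0, 168, 34, 4790, 176)
(0.5365, 0.3431, 86.9, 170, 38, 5077, 212)
(0.5322, -0.0778, 8.0, 204, 74, 14703, 210)
(0.6229, 0.1355, 89.6, 167, 31, 4446, 221)
(0.6095, 0.3465, -90.0, 73, 69, 4076, 212)
```

View pics/w2.png

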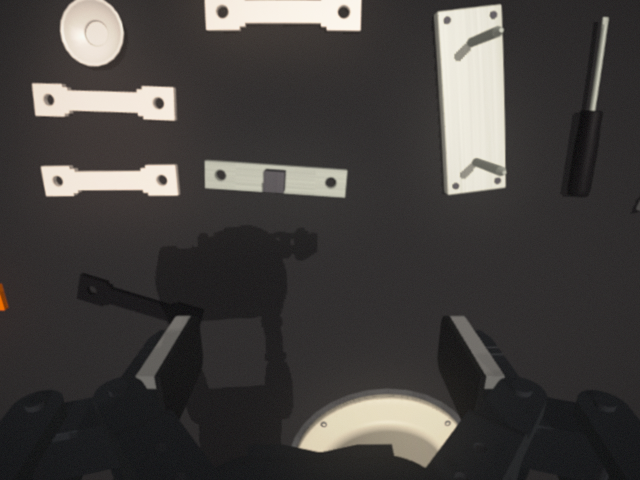

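Wrist view 2: bars at about (110,182), (105,101) and (283,10). The cover is at (275,180), the jig at (472,100) with pin tips near (502,32) and (503,173), and the dish at (92,32). The black bar at (130,300) is a look-alike. View 1 shows the stand at (400,110), with clips at (425,70) and (400,170). Next I take two views over the jig.

```bash
cat > jig.py <<'E'
from lib import *
im,p=shot("wrist","jig_%d.png"%int(arm.state()["clock"]*100))
b=bird(im,p,.015,.35,.70,-.25,.1,.0005)
for o in blobs(b,.70,.1,.0005,amax=80000,amin=30000,thr=90): print(o)
E
python3 -m jog '[[[0,0.5,0,0,0,0],[0,0.9,0,0,0,0],[0,0.9,0,0,0,0],[0,0.9,0,0,0,0]]]' >/dev/null; python3 jig.py
python3 -m jog '[[[0,0.5,0,0,0,0],[0,0.9,0,0,0,0],[0,0.9,0,0,0,0],[0,0.9,0,0,0,0]]]'; python3 jig.py; ls pics
```

```text
(0.5326, -0.0754, 7.9, 403, 145, 57385, 216)
clock: 5.58
tool_pos: [0.448, -0.0827, 0.3512]
orientation: [1.0, 0.0, -0.0, -0.0]
force: [0.6, -0.5, -0.6]
grip_width: 1.001
finger_force: 0.0
(0.5325, -0.0758, 7.9, 404, 145, 57167, 221)
jig_502.png
jig_557.png
scene0.png
side0.png
w1.png
w2.png
wrist0.png
```

```bash
python3 - <<'E'
from lib import *
p={k:np.array(v) for k,v in arm.camera_params("wrist").items()}
im=cv2.imread("pics/jig_557.png")
c,s=np.cos(np.radians(7.9)),np.sin(np.radians(7.9))
for d in (.065,-.065):
  for z in (.015,.093):
    uv=proj(p,[[.5325+d*c,-.0757+d*s,z]])[0]; print(d,z,uv.round(1))
    cv2.circle(im,tuple(int(round(v*8)) for v in uv),16,(0,0,255),-1,cv2.LINE_AA,3)
cv2.imwrite("pics/j1.png",cv2.resize(im[0:220,200:460],None,fx=2.7,fy=2.7))
E
```

```text
0.065 0.015 [305.1  37.1]
0.065 0.093 [302.3  23.4]
-0.065 0.015 [321.6 158.2]
-0.065 0.093 [322.  168.2]
```

View pics/j1.png

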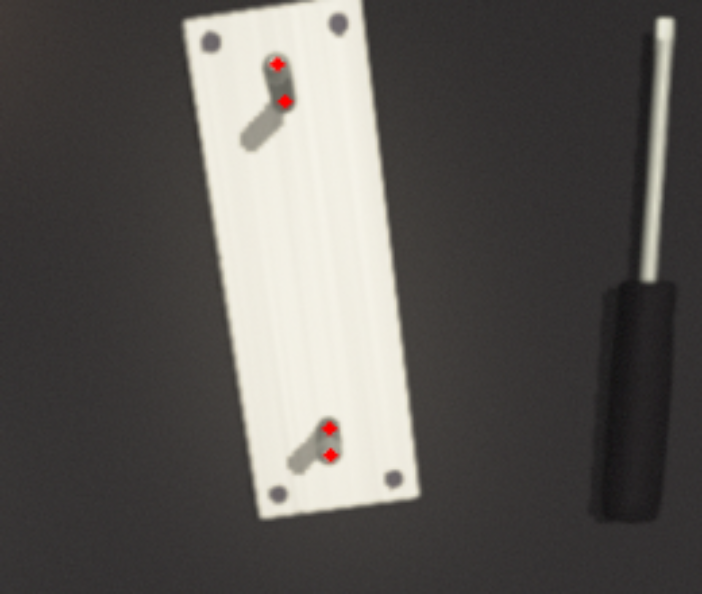

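```bash
cat > view.py <<'E'
import sys; from lib import *
x,y,z=map(float,sys.argv[1:4]); h=.13
im,p=shot("wrist")
b=bird(im,p,z,x-h,x+h,y-h,y+h,.0005)
for o in blobs(b,x+h,y+h,.0005,amax=60000,amin=12000,thr=int(sys.argv[4]) if len(sys.argv)>4 else 110): print(o)
s=arm.state(); print(s["tool_pos"].round(4),yawdeg().round(2),s["joints"].round(2))
E
python3 -m jog '[[[0.5,-0.4,0.2,0,0,0],[1,-0.8,0.3,0,0,0],[1,-0.8,0.3,0,0,0]]]' 0.0 >/dev/null
python3 -m jog '[[[0.5,-0.4,0.2,0,0,-0.029],[0.77,-0.63,0.2,0,0,-0.058],[0.77,-0.63,0.2,0,0,-0.087],[0.77,-0.63,0.2,0,0,-0.116],[0.77,-0.63,0.2,0,0,-0.145],[0.77,-0.63,0.2,0,0,-0.174],[0.77,-0.63,0.2,0,0,-0.203],[0.77,-0.63,0.2,0,0,-0.232]]]'
python3 -m jog '[[[0,0,0,0,0,-0.018],[0,0,0,0,0,-0.018]]]'
python3 view.py .623 .1355 .008
```

```text
clock: 7.0
tool_pos: [0.6244, 0.0605, 0.3016]
orientation: [0.744, 0.669, -0.0, -0.0]
force: [1.1, -0.1, 0.5]
grip_width: 0.5
finger_force: 0.0
clock: 7.25
tool_pos: [0.6246, 0.0604, 0.3016]
orientation: [0.707, 0.707, 0.0, 0.0]
force: [0.2, 0.3, 0.3]
grip_width: 0.499
finger_force: 0.0
(0.627, 0.1355, 89.6, 337, 76, 20448, 223)
[0.6246 0.0603 0.3015] 89.91 [0.   0.44 1.24 0.   1.46 0.  ]
```

```bash
python3 -m jog '[[[0.4,0,0.5,0,0,0],[0.75,0.025,1,0,0,0],[0.75,0.025,1,0,0,0]]]' >/dev/null
python3 -m jog '[[[0,0,0.5,0,0,0],[0,0,1,0,0,0],[0,0,1,0,0,0]]]' >/dev/null
python3 -m jog '[[[0,0,0.4,0,0,0],[0,0,0.75,0,0,0],[0,0,0.96,0,0,0],[0,0,0.96,0,0,0]]]' 
python3 -m jog '[[[0,0,0,0,0,0],[0,0,0,0,0,0],[0,0,0,0,0,0],[0,0,0,0,0,0]]]' 1
```

```text
clock: 8.55
tool_pos: [0.6284, 0.1346, 0.0067]
orientation: [0.707, 0.707, 0.0, 0.0]
force: [0.2, 0.2, -0.2]
grip_width: 0.502
finger_force: 0.0
clock: 9.05
tool_pos: [0.629, 0.1349, 0.008]
orientation: [0.707, 0.707, 0.001, 0.001]
force: [-2.8, -0.5, 15.4]
grip_width: 0.002
finger_force: 7.4
```

```bash
python3 -m jog '[[[0,0,-0.15,0,0,0],[0,0,-0.15,0,0,0],[0,0,-0.15,0,0,0],[0,0,-0.15,0,0,0]]]' 0.1
python3 -m jog '[[[0,0,0.1,0,0,0],[0,0,0.2,0,0,0],[0,0,0.2,0,0,0],[0,0,0.2,0,0,0]]]'
```

```text
clock: 9.55
tool_pos: [0.6273, 0.1348, 0.0201]
orientation: [0.707, 0.707, -0.0, -0.0]
force: [-0.8, -0.6, -0.9]
grip_width: 0.453
finger_force: 0.0
clock: 10.05
tool_pos: [0.6272, 0.1347, -0.0005]
orientation: [0.707, 0.707, -0.0, -0.0]
force: [0.6, -0.1, 0.1]
grip_width: 0.447
finger_force: 0.0
```

```bash

python3 -m jog '[[[0,0,-0.01,0,0,0],[0,0,-0.01,0,0,0],[0,0,-0.01,0,0,0],[0,0,-0.01,0,0,0]]]' 1; 
python3 -m jog '[[[0,0,-0.3,0,0,0],[0,0,-0.8,0,0,0],[0,0,-1,0,0,0],[0,0,-1,0,0,0]]]'
python3 - <<'E'
from lib import *
im,p=shot("scene"); u=proj(p,[[.627,.135,.05]])[0].astype(int)
cv2.imwrite("pics/g1.png",cv2.resize(im[u[1]-100:u[1]+100,u[0]-130:u[0]+130],None,fx=2.5,fy=2.5))
to(.5325,-.0756,.13,7.9)
E
```

```text
clock: 10.55
tool_pos: [0.6275, 0.1348, 0.0013]
orientation: [0.707, 0.707, 0.0, 0.0]
force: [-0.4, 0.8, -0.5]
grip_width: 0.229
finger_force: 58.7
clock: 11.05
tool_pos: [0.6284, 0.1349, 0.1028]
orientation: [0.707, 0.707, 0.001, 0.001]
force: [-0.5, -0.2, -0.6]
grip_width: 0.234
finger_force: 58.9
units [-2.104 -0.951 -0.287] turn [ 1.000e-04 -1.000e-04  2.281e-01]
```

View pics/g1.png

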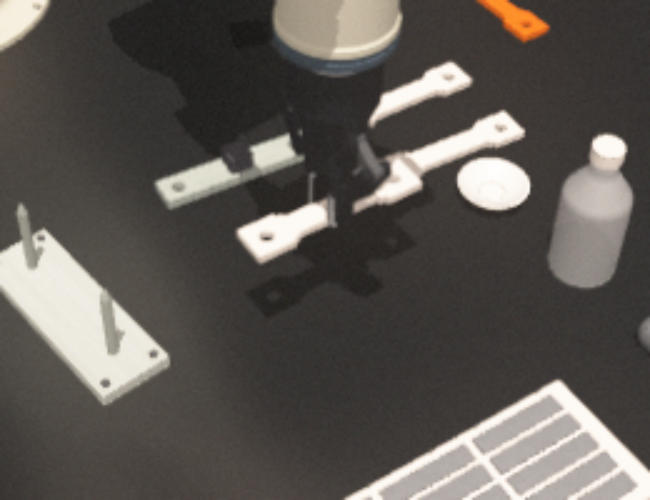

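Crop: bar held level in the fingers around (330,215), both ends free. Now I carry it to above the jig and check the hole in the wrist view.

```bash

python3 -m jog '[[[-0.4,-0.2,-0.15,0,0,0],[-0.9,-0.5,-0.3,0,0,0],[-1,-0.5,-0.3,0,0,0],[-1,-0.5,-0.3,0,0,0]]]' >/dev/null
python3 -m jog '[[[-0.4,-0.2,0,0,0,0.0285],[-0.8,-0.4,0,0,0,0.057],[-1,-0.45,0,0,0,0.0855],[-1,-0.45,0,0,0,0.114],[-1,-0.45,0,0,0,0.1425],[-1,-0.45,0,0,0,0.171],[-1,-0.45,0,0,0,0.1995],[-1,-0.45,0,0,0,0.228]]]'
cat > hold.py <<'E'
from lib import *
import sys
zt=float(sys.argv[1])  # held top face rel. TCP
im,p=shot("wrist"); s=arm.state(); t=s["tool_pos"]; m=R.from_quat(s["orientation"])
# tool-frame bird: rows tool x descending .11..0, cols tool y -.04...04
xs=np.arange(.11,.02,-.0003); ys=np.arange(-.04,.04,.0003); Y,X=np.meshgrid(ys,xs)
P=t+m.apply(np.c_[X.ravel(),Y.ravel(),np.full(X.size,-zt)]); uv=proj(p,P).astype(np.float32)
b=cv2.remap(im,uv[:,0].reshape(X.shape),uv[:,1].reshape(X.shape),cv2.INTER_LINEAR)
cv2.imwrite("pics/hold.png",b)
g=cv2.cvtColor(b,cv2.COLOR_BGR2GRAY); mk=(g>float(sys.argv[2]) if len(sys.argv)>2 else g>120).astype(np.uint8)
for c in cv2.findContours(mk,cv2.RETR_CCOMP,cv2.CHAIN_APPROX_NONE)[0]:
    if cv2.contourArea(c)>800:
        (a,d),r=cv2.minEnclosingCircle(c); x,y,w,h=cv2.boundingRect(c); M=cv2.moments(c)
        print("area",cv2.contourArea(c)*.09,"cent x,y mm",(110-.3*M["m01"]/M["m00"]).round(1) if 0 else round(110-.3*M["m01"]/M["m00"],1),round(-40+.3*M["m10"]/M["m00"],1),"box x",round(110-.3*(y+h),1),round(110-.3*y,1),"y",round(-40+.3*x,1),round(-40+.3*(x+w),1))
to(.5325,-.0757,.13,7.9)
E
python3 hold.py .007
```

```text
clock: 12.6
tool_pos: [0.533, -0.0641, 0.1303]
orientation: [0.998, 0.067, -0.0, -0.0]
force: [-0.6, 0.1, -0.6]
grip_width: 0.233
finger_force: 59.0
area 2760.525 cent x,y mm 55.6 3.6 box x 20.0 89.0 y -19.3 24.5
units [-0.019  0.114  0.003] turn [-0.0001  0.0001 -0.0022]
```

```bash

python3 -m jog '[[[-0.02,0.115,0,0,0,-0.002],[-0.02,0.115,0,0,0,-0.002],[-0.02,0.115,0,0,0,-0.002]]]'
python3 hold.py .007 185
```

```text
clock: 13.02
tool_pos: [0.5322, -0.077, 0.1311]
orientation: [0.997, 0.076, -0.0, -0.0]
force: [-0.5, 0.1, -0.2]
grip_width: 0.233
finger_force: 59.0
area 2317.9049999999997 cent x,y mm 57.0 0.6 box x 20.0 90.2 y -18.4 18.2
area 81.17999999999999 cent x,y mm 66.9 -1.1 box x 59.0 72.8 y -6.7 7.4
units [ 0.005 -0.011  0.012] turn [-0.      0.      0.0023]
```

View pics/hold.png

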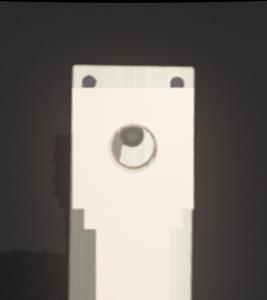

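The hold crop shows the bar's hole at (133,147) with the pin tip inside it at (131,133), about 1 mm off. Next I correct that and lower.

```bash

python3 -m jog '[[[0.008,-0.011,0.2,0,0,0.002],[0.008,-0.011,0.35,0,0,0.002],[0.008,-0.011,0.45,0,0,0.002],[0.008,-0.011,0.5,0,0,0.002]]]'
python3 -m jog '[[[0,0,0.15,0,0,0],[0,0,0.3,0,0,0],[0,0,0.45,0,0,0],[0,0,0.6,0,0,0],[0,0,0.62,0,0,0],[0,0,0.62,0,0,0]]]'
```

```text
clock: 13.58
tool_pos: [0.5326, -0.0756, 0.0807]
orientation: [0.998, 0.069, -0.0, -0.0]
force: [-0.3, 0.2, -0.1]
grip_width: 0.234
finger_force: 59.0
clock: 14.32
tool_pos: [0.5328, -0.0757, 0.0192]
orientation: [0.998, 0.069, -0.0, -0.0]
force: [-0.3, 1.7, -0.2]
grip_width: 0.229
finger_force: 59.0
```

```bash

python3 -m jog '[[[0,0,0,0,0,0],[0,0,0,0,0,0],[0,0,-0.1,0,0,0],[0,0,-0.4,0,0,0],[0,0,-0.9,0,0,0],[0,0,-1,0,0,0]]]' 0.0
python3 -m jog '[[[-0.05,-0.4,-0.4,0,0,0],[-0.1,-0.9,-0.9,0,0,0],[-0.1,-0.9,-1,0,0,0]]]'  >/dev/null
python3 -m jog '[[[-0.05,-0.45,-0.4,0,0,0],[-0.1,-0.9,-0.8,0,0,0]]]' >/dev/null
python3 -m jog '[[[-0.05,-0.5,0,0,0,0],[-0.1,-0.95,0,0,0,0]]]' >/dev/null
python3 -m jog '[[[-0.05,-0.5,0,0,0,-0.0285],[-0.1,-0.85,0,0,0,-0.057],[-0.1,-0.85,0,0,0,-0.0855],[-0.1,-0.85,0,0,0,-0.114],[-0.1,-0.85,0,0,0,-0.1425],[-0.1,-0.85,0,0,0,-0.171],[-0.1,-0.85,0,0,0,-0.1995],[-0.1,-0.85,0,0,0,-0.228]]]' 
python3 view.py .445 .3485 .008
python3 - <<'E'
from lib import *
im,p=shot("scene"); b=bird(im,p,.008,.3,.95,-.5,.5)
for o in blobs(b,.95,.5): print(o)
u=proj(p,[[.53,-.076,.03]])[0].astype(int)
cv2.imwrite("pics/s2.png",cv2.resize(im[u[1]-60:u[1]+60,u[0]-80:u[0]+80],None,fx=4,fy=4))
E
```

```text
clock: 15.08
tool_pos: [0.5343, -0.076, 0.1228]
orientation: [0.998, 0.069, 0.002, 0.001]
force: [0.4, 0.2, -0.4]
grip_width: 0.501
finger_force: 0.0
clock: 16.95
tool_pos: [0.4432, 0.2752, 0.2992]
orientation: [0.705, 0.709, -0.0, -0.0]
force: [0.2, 0.0, -0.2]
grip_width: 0.497
finger_force: 0.0
(0.4437, 0.3495, -89.6, 338, 83, 21626, 228)
(0.5366, 0.3456, 88.4, 341, 84, 22250, 227)
[0.4432 0.2752 0.2992] 90.92 [0.44 0.28 1.5  0.   1.36 0.43]
(0.4515, 0.3465, -90.0, 175, 49, 7045, 223)
(0.4456, 0.1478, 85.8, 172, 56, 6878, 195)
(0.5421, 0.3409, 86.8, 175, 48, 6906, 224)
(0.6051, 0.3479, -33.7, 77, 74, 4459, 237)
(0.6827, 0.4116, -51.3, 223, 70, 11755, 176)
(0.867, 0.3665, 0.0, 102, 65, 6297, 153)
```

View pics/s2.png

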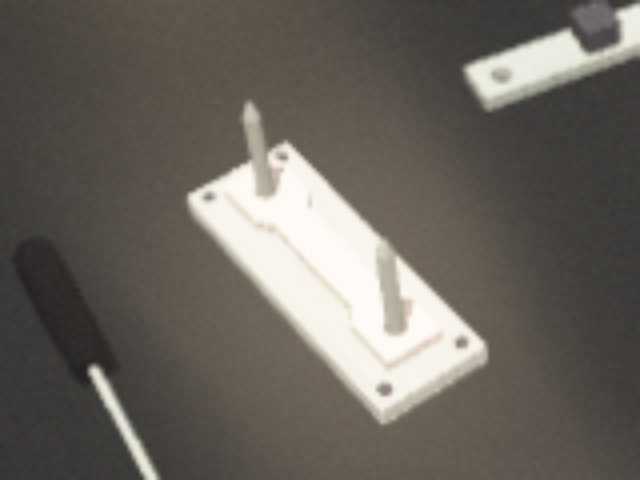

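Crop: the first bar lies over both pins, at (265,195) and (395,330). Now the second bar.

```bash
python3 -m jog '[[[0.4,0,0.5,0,0,0],[0.745,0.017,1,0,0,0],[0.745,0.017,1,0,0,0]]]' >/dev/null
python3 -m jog '[[[0,0,0.5,0,0,0],[0,0,1,0,0,0],[0,0,1,0,0,0]]]' >/dev/null
python3 -m jog '[[[0,0,0.4,0,0,0],[0,0,0.75,0,0,0],[0,0,0.98,0,0,0],[0,0,0.98,0,0,0],[0,0,0.98,0,0,0]]]' 
python3 -m jog '[[[0,0,0,0,0,0],[0,0,0,0,0,0],[0,0,0,0,0,0],[0,0,0,0,0,0]]]' 1
python3 -m jog '[[[0,0,-0.3,0,0,0],[0,0,-0.8,0,0,0],[0,0,-1,0,0,0],[0,0,-1,0,0,0]]]'
python3 go.py .5325 -.0757 .13 7.9
```

```text
clock: 18.42
tool_pos: [0.4465, 0.3504, 0.0036]
orientation: [0.707, 0.707, 0.001, 0.0]
force: [-0.3, -0.1, 0.2]
grip_width: 0.501
finger_force: 0.0
clock: 18.92
tool_pos: [0.446, 0.3503, 0.0031]
orientation: [0.707, 0.707, 0.001, 0.0]
force: [-2.4, -2.6, 18.7]
grip_width: 0.231
finger_force: 58.2
clock: 19.42
tool_pos: [0.446, 0.3504, 0.1034]
orientation: [0.707, 0.707, 0.002, 0.0]
force: [-0.5, 0.5, -2.1]
grip_width: 0.227
finger_force: 59.6
units [-4.261  0.865 -0.272] turn [ 2.000e-04 -6.000e-04  2.281e-01]
```

```bash

python3 -m jog '[[[-0.4,0.1,-0.15,0,0,0],[-0.9,0.2,-0.3,0,0,0],[-1,0.2,-0.3,0,0,0]]]' >/dev/null
python3 -m jog '[[[-0.5,0.1,0,0,0,0],[-1,0.2,0,0,0,0]]]' >/dev/null
python3 -m jog '[[[-0.5,0.1,0,0,0,0],[-1,0.2,0,0,0,0]]]' >/dev/null
python3 -m jog '[[[-0.4,0.1,0,0,0,0.0285],[-0.8,0.27,0,0,0,0.057],[-1,0.27,0,0,0,0.0855],[-1,0.27,0,0,0,0.114],[-1,0.27,0,0,0,0.1425],[-1,0.27,0,0,0,0.171],[-1,0.27,0,0,0,0.1995],[-1,0.27,0,0,0,0.228]]]'
python3 go.py .5325 -.0757 .13 7.9
```

```text
clock: 21.3
tool_pos: [0.5319, -0.0495, 0.1303]
orientation: [0.998, 0.066, -0.001, -0.0]
force: [-0.8, 0.3, -0.1]
grip_width: 0.23
finger_force: 59.6
units [-0.029  0.261  0.003] turn [-0.0001  0.0002 -0.0008]
```

```bash

python3 -m jog '[[[-0.03,0.26,0,0,0,-0.001],[-0.03,0.26,0,0,0,-0.001],[-0.03,0.26,0,0,0,-0.001],[-0.03,0.26,0,0,0,-0.001]]]'
python3 hold.py .007 185
python3 - <<'E'
from lib import *
a=cv2.imread("pics/hold.png"); im,p=shot("scene"); u=proj(p,[[.53,-.076,.1]])[0].astype(int)
c=cv2.resize(im[u[1]-60:u[1]+60,u[0]-80:u[0]+80],None,fx=3,fy=3)
o=np.zeros((360,267+480,3),np.uint8); o[:300,:267]=a[:300]; o[:,267:]=c; cv2.imwrite("pics/h2.png",o)
E
```

```text
clock: 21.8
tool_pos: [0.5327, -0.0756, 0.131]
orientation: [0.997, 0.073, -0.0, -0.0]
force: [0.3, -0.1, -0.7]
grip_width: 0.226
finger_force: 59.6
area 2319.435 cent x,y mm 56.5 0.8 box x 20.0 89.6 y -18.1 18.2
area 77.625 cent x,y mm 65.4 -1.2 box x 57.2 71.0 y -6.7 7.1
units [-0.003 -0.     0.011] turn [-0.      0.0001  0.0012]
```

View pics/h2.png

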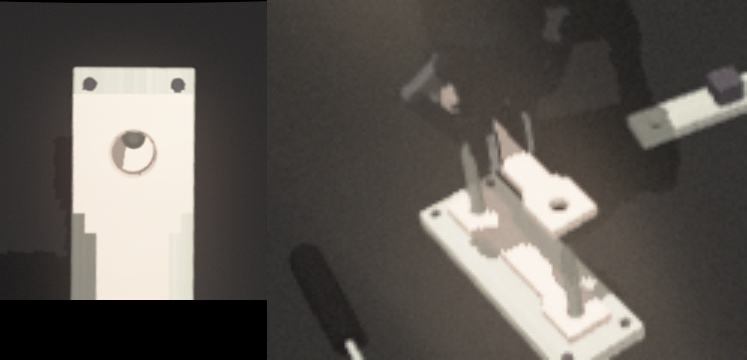

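Hold crop: hole at (133,152), pin tip at (133,137) and about 1 mm further along x. The bar is level.

```bash

python3 -m jog '[[[0.01,0,0.2,0,0,0.001],[0.01,0,0.35,0,0,0.001],[0.01,0,0.45,0,0,0.001],[0.01,0,0.5,0,0,0.001]]]'
python3 -m jog '[[[0,0,0.15,0,0,0],[0,0,0.3,0,0,0],[0,0,0.45,0,0,0],[0,0,0.53,0,0,0],[0,0,0.53,0,0,0],[0,0,0.53,0,0,0]]]'
python3 -m jog '[[[0,0,0,0,0,0],[0,0,0,0,0,0],[0,0,-0.1,0,0,0],[0,0,-0.4,0,0,0],[0,0,-0.9,0,0,0],[0,0,-1,0,0,0]]]' 0.15
python3 go.py .5366 .272 .3 88
```

```text
clock: 22.4
tool_pos: [0.5337, -0.0761, 0.0807]
orientation: [0.998, 0.069, -0.0, -0.0]
force: [-0.1, -0.5, -0.3]
grip_width: 0.231
finger_force: 59.6
clock: 23.15
tool_pos: [0.5341, -0.0762, 0.0286]
orientation: [0.998, 0.069, 0.0, 0.0]
force: [-0.3, 0.3, -0.4]
grip_width: 0.23
finger_force: 59.6
clock: 23.9
tool_pos: [0.5353, -0.0765, 0.1317]
orientation: [0.998, 0.069, 0.002, 0.001]
force: [0.4, 0.1, -1.2]
grip_width: 0.422
finger_force: 0.0
units [ 0.502 -3.446 -1.687] turn [ 0.0008 -0.0004 -0.2224]
```

```bash

python3 -m jog '[[[0.05,-0.4,-0.4,0,0,0],[0.1,-0.9,-0.9,0,0,0],[0.12,-0.9,-1,0,0,0]]]'  >/dev/null
python3 -m jog '[[[0.05,-0.45,-0.4,0,0,0],[0.13,-0.9,-0.7,0,0,0]]]' >/dev/null
python3 -m jog '[[[0.05,-0.5,0,0,0,0],[0.12,-0.9,0,0,0,0]]]' >/dev/null
python3 -m jog '[[[0.05,-0.4,0,0,0,-0.0285],[0.12,-0.75,0,0,0,-0.057],[0.12,-0.75,0,0,0,-0.0855],[0.12,-0.75,0,0,0,-0.114],[0.12,-0.75,0,0,0,-0.1425],[0.12,-0.75,0,0,0,-0.171],[0.12,-0.75,0,0,0,-0.1995],[0.12,-0.75,0,0,0,-0.222]]]' 
python3 view.py .5366 .3456 .008
python3 - <<'E'
from lib import *
im,p=shot("scene"); b=bird(im,p,.008,.3,.95,-.5,.5)
for o in blobs(b,.95,.5): print(o)
E
```

```text
clock: 25.78
tool_pos: [0.5344, 0.2722, 0.298]
orientation: [0.718, 0.696, -0.0, -0.0]
force: [0.0, 1.2, 0.5]
grip_width: 0.427
finger_force: 0.0
(0.5362, 0.3439, 87.8, 337, 81, 21422, 229)
(0.6109, 0.3431, -90.0, 150, 149, 17511, 234)
[0.5344 0.2722 0.298 ] 88.55 [0.37 0.4  1.31 0.   1.43 0.4 ]
(0.4456, 0.1477, 85.8, 172, 56, 6916, 195)
(0.542, 0.3409, 86.7, 175, 48, 6861, 224)
(0.6052, 0.3478, -33.7, 77, 74, 4445, 238)
(0.6826, 0.4118, -51.3, 223, 70, 11762, 177)
(0.867, 0.3665, 0.0, 102, 65, 6329, 154)
```

```bash
python3 go.py .5357 .3441 .001 87.6; python3 -m jog '[[[0,0,0.01,0,0,0]]]' 0.22
```

```text
units [ 0.72  -0.012  2.971] turn [-0.0001  0.      0.001 ]
clock: 26.0
tool_pos: [0.5346, 0.2722, 0.2972]
orientation: [0.721, 0.692, -0.0, -0.0]
force: [0.9, -0.3, 0.2]
grip_width: 0.387
finger_force: 0.0
```

```bash
python3 -m jog '[[[0.4,0,0.5,0,0,0],[0.72,-0.018,1,0,0,0],[0.72,-0.018,1,0,0,0]]]' >/dev/null
python3 -m jog '[[[0,0,0.5,0,0,0],[0,0,1,0,0,0],[0,0,1,0,0,0]]]'
python3 go.py .5357 .3441 .001 87.6
```

```text
clock: 26.75
tool_pos: [0.5343, 0.343, 0.0954]
orientation: [0.721, 0.693, -0.002, -0.001]
force: [0.1, -1.2, -0.3]
grip_width: 0.385
finger_force: 0.0
units [0.014 0.018 0.944] turn [-0.0007  0.0004  0.0004]
```

```bash

python3 -m jog '[[[0.01,0.01,0.4,0,0,0],[0.01,0.01,0.75,0,0,0],[0.01,0.01,0.95,0,0,0],[0.01,0.01,0.96,0,0,0],[0.01,0.01,0.96,0,0,0]]]' 
python3 -m jog '[[[0,0,0,0,0,0],[0,0,0,0,0,0],[0,0,0,0,0,0],[0,0,0,0,0,0]]]' 1
python3 -m jog '[[[0,0,-0.3,0,0,0],[0,0,-0.8,0,0,0],[0,0,-1,0,0,0],[0,0,-1,0,0,0]]]'
python3 go.py .5325 -.0757 .13 7.9
```

```text
clock: 27.38
tool_pos: [0.5377, 0.3457, 0.003]
orientation: [0.72, 0.694, 0.001, 0.0]
force: [-0.2, -0.4, -0.2]
grip_width: 0.388
finger_force: 0.0
clock: 27.88
tool_pos: [0.5376, 0.3457, 0.0032]
orientation: [0.72, 0.694, 0.001, 0.0]
force: [-1.5, -0.8, 11.5]
grip_width: 0.229
finger_force: 58.5
clock: 28.38
tool_pos: [0.5378, 0.3459, 0.1038]
orientation: [0.72, 0.694, 0.002, 0.001]
force: [0.5, -0.3, -0.8]
grip_width: 0.231
finger_force: 59.3
units [-4.215  0.106 -0.27 ] turn [ 0.0003 -0.0007  0.2221]
```

```bash

python3 -m jog '[[[-0.4,0,-0.15,0,0,0],[-0.9,0,-0.3,0,0,0],[-1,0,-0.3,0,0,0]]]' >/dev/null
python3 -m jog '[[[-0.5,0,0,0,0,0],[-1,0,0,0,0,0]]]' >/dev/null
python3 -m jog '[[[-0.5,0.05,0,0,0,0],[-1,0.1,0,0,0,0]]]' >/dev/null
python3 -m jog '[[[-0.4,0,0,0,0,0.0285],[-0.8,0,0,0,0,0.057],[-1,0,0,0,0,0.0855],[-1,0,0,0,0,0.114],[-1,0,0,0,0,0.1425],[-1,0,0,0,0,0.171],[-1,0,0,0,0,0.1995],[-1,0,0,0,0,0.222]]]' >/dev/null
python3 -m jog '[[[0,0.2,0,0,0,0],[0,0.2,0,0,0,0],[0,0.2,0,0,0,0]]]'
python3 hold.py .006 185
```

```text
clock: 30.62
tool_pos: [0.5344, -0.0748, 0.131]
orientation: [0.998, 0.07, -0.0, -0.0]
force: [-0.5, 0.9, 0.1]
grip_width: 0.229
finger_force: 59.3
area 2306.61 cent x,y mm 56.1 1.4 box x 20.0 88.7 y -17.8 18.8
area 84.465 cent x,y mm 64.2 -0.4 box x 56.6 70.1 y -5.8 8.0
units [-0.02   0.008  0.011] turn [-0.      0.      0.0002]
```

```bash

python3 -m jog '[[[0,0,0.2,0,0,0],[0,0,0.35,0,0,0],[0,0,0.45,0,0,0],[0,0,0.5,0,0,0]]]'
python3 -m jog '[[[0,0,0.15,0,0,0],[0,0,0.3,0,0,0],[0,0,0.44,0,0,0],[0,0,0.45,0,0,0],[0,0,0.45,0,0,0]]]'
python3 -m jog '[[[0,0,0,0,0,0],[0,0,0,0,0,0],[0,0,-0.1,0,0,0],[0,0,-0.4,0,0,0],[0,0,-0.9,0,0,0],[0,0,-1,0,0,0]]]' -0.05
python3 go.py .446 .072 .3 86
```

```text
clock: 31.18
tool_pos: [0.5343, -0.0745, 0.0807]
orientation: [0.998, 0.069, -0.0, -0.0]
force: [0.5, 0.6, -0.3]
grip_width: 0.227
finger_force: 59.3
clock: 31.8
tool_pos: [0.5345, -0.0746, 0.0363]
orientation: [0.998, 0.069, -0.0, -0.0]
force: [-0.4, -0.4, -1.0]
grip_width: 0.226
finger_force: 59.3
clock: 32.55
tool_pos: [0.536, -0.075, 0.1398]
orientation: [0.998, 0.069, 0.002, 0.001]
force: [-0.1, 0.5, 0.2]
grip_width: 0.525
finger_force: 0.0
units [-0.68  -1.577 -1.608] turn [ 0.0008 -0.0004 -0.2168]
```

```bash

python3 -m jog '[[[-0.1,-0.4,-0.4,0,0,0],[-0.3,-0.8,-0.9,0,0,0],[-0.3,-0.8,-0.9,0,0,0]]]'  >/dev/null
python3 -m jog '[[[-0.1,-0.4,-0.4,0,0,-0.0285],[-0.38,-0.78,-0.7,0,0,-0.057],[-0.38,-0.78,-0.7,0,0,-0.0855],[-0.38,-0.78,-0.7,0,0,-0.114],[-0.38,-0.78,-0.7,0,0,-0.1425],[-0.38,-0.78,-0.7,0,0,-0.171],[-0.38,-0.78,-0.7,0,0,-0.1995],[-0.38,-0.78,-0.7,0,0,-0.2168]]]' >/dev/null
python3 -m jog '[[[0,0,0,0,0,0],[0,0,0,0,0,0]]]'
python3 view.py .446 .148 .010 90
python3 - <<'E'
from lib import *
im,p=shot("scene","s3.png"); b=bird(im,p,.008,.3,.95,-.5,.5)
for o in blobs(b,.95,.5): print(o)
u=proj(p,[[.5,0,.03]])[0].astype(int)
im2,_=shot("wrist")
o=np.zeros((300,800,3),np.uint8); o[:,:400]=cv2.resize(im2,(400,300)); o[:,400:]=cv2.resize(im[u[1]-75:u[1]+75,u[0]-100:u[0]+100],None,fx=2,fy=2); cv2.imwrite("pics/c3.png",o)
E
```

```text
clock: 34.17
tool_pos: [0.4453, 0.0723, 0.2959]
orientation: [0.732, 0.681, -0.0, -0.0]
force: [0.1, 0.9, 0.1]
grip_width: 0.522
finger_force: 0.0
(0.4466, 0.1482, 86.2, 338, 70, 22628, 198)
[0.4453 0.0723 0.296 ] 85.85 [ 0.03  0.18  1.65 -0.    1.31  0.1 ]
(0.4453, 0.1476, 85.9, 172, 57, 7008, 198)
(0.6053, 0.348, -33.7, 77, 73, 4443, 239)
(0.6831, 0.4121, -48.9, 223, 70, 11815, 181)
(0.867, 0.366, 0.0, 102, 66, 6445, 159)
```

View pics/c3.png

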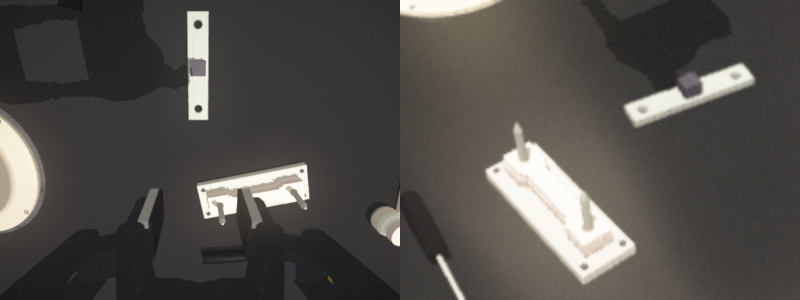

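Left half (wrist): the cover at (198,65), clear of other things. Right half (scene): three bars stacked flat on the jig at (555,195). Next I grasp the cover by its block.

```bash

python3 -m jog '[[[0.4,-0.02,0.5,0,0,0],[0.758,-0.042,1,0,0,-0.001],[0.758,-0.042,1,0,0,-0.001]]]' >/dev/null
python3 -m jog '[[[0,0,0.5,0,0,0],[0,0,1,0,0,0],[0,0,1,0,0,0]]]' >/dev/null
python3 -m jog '[[[0,0,0.4,0,0,0],[0,0,0.75,0,0,0],[0,0,0.84,0,0,0],[0,0,0.84,0,0,0],[0,0,0.84,0,0,0]]]' 
python3 -m jog '[[[0,0,0,0,0,0],[0,0,0,0,0,0],[0,0,0,0,0,0],[0,0,0,0,0,0]]]' 1
python3 -m jog '[[[0,0,-0.3,0,0,0],[0,0,-0.8,0,0,0],[0,0,-1,0,0,0],[0,0,-1,0,0,0]]]'
python3 go.py .5325 -.0757 .15 7.9
```

```text
clock: 35.7
tool_pos: [0.4474, 0.1485, 0.0139]
orientation: [0.729, 0.684, 0.001, 0.001]
force: [1.0, -0.0, -0.3]
grip_width: 0.523
finger_force: 0.0
clock: 36.2
tool_pos: [0.447, 0.1485, 0.0134]
orientation: [0.729, 0.684, 0.001, 0.0]
force: [-1.7, -1.7, 20.6]
grip_width: 0.266
finger_force: 58.5
clock: 36.7
tool_pos: [0.4472, 0.1486, 0.1137]
orientation: [0.729, 0.684, 0.001, 0.001]
force: [0.8, 1.0, -2.8]
grip_width: 0.264
finger_force: 61.4
units [-2.183  0.995 -0.362] turn [ 0.0003 -0.0004  0.2179]
```

```bash

python3 -m jog '[[[-0.4,0.2,-0.2,0,0,0],[-0.9,0.4,-0.36,0,0,0],[-0.9,0.4,-0.36,0,0,0]]]' >/dev/null
python3 -m jog '[[[-0.4,0.2,0,0,0,0.0285],[-0.8,0.5,0,0,0,0.057],[-1,0.6,0,0,0,0.0855],[-1,0.6,0,0,0,0.114],[-1,0.6,0,0,0,0.1425],[-1,0.6,0,0,0,0.171],[-1,0.6,0,0,0,0.1995],[-1,0.6,0,0,0,0.218]]]' >/dev/null
python3 -m jog '[[[0,0.28,0,0,0,0],[0,0.28,0,0,0,0],[0,0.28,0,0,0,0]]]'
python3 hold.py -.003 150;python3 go.py .5325 -.0757 .15 7.9
```

```text
clock: 38.45
tool_pos: [0.5373, -0.0747, 0.1472]
orientation: [0.998, 0.069, -0.001, -0.0]
force: [0.4, -0.1, -3.0]
grip_width: 0.263
finger_force: 61.2
area 2464.6949999999997 cent x,y mm 53.9 0.2 box x 20.0 87.5 y -18.4 18.8
units [-0.049  0.005  0.175] turn [-0.0001  0.0002 -0.0001]
units [-0.05   0.005 -0.025] turn [-0.0001  0.0002 -0.0001]
```

View pics/hold.png

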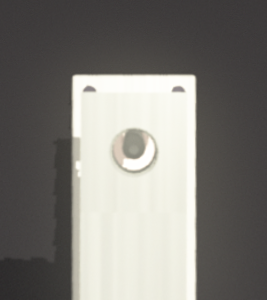

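Hold crop: hole at (134,150). The pin shows from row 132 to about 155, so I need to move about −5 mm in tool x, which agrees with the pose calculation.

```bash

python3 -m jog '[[[-0.051,0.003,0,0,0,0],[-0.051,0.003,0.1,0,0,0],[-0.051,0.003,0.2,0,0,0],[-0.051,0.003,0.3,0,0,0],[-0.051,0.003,0.4,0,0,0],[-0.051,0.003,0.5,0,0,0],[-0.051,0.003,0.5,0,0,0]]]'
python3 -m jog '[[[0,0,0.1,0,0,0],[0,0,0.2,0,0,0],[0,0,0.3,0,0,0],[0,0,0.38,0,0,0],[0,0,0.41,0,0,0],[0,0,0.41,0,0,0]]]'
```

```text
clock: 39.38
tool_pos: [0.5325, -0.0762, 0.0974]
orientation: [0.998, 0.069, -0.001, -0.0]
force: [-0.0, -0.1, -2.0]
grip_width: 0.268
finger_force: 61.2
clock: 40.12
tool_pos: [0.5329, -0.0763, 0.0571]
orientation: [0.998, 0.069, -0.0, -0.0]
force: [0.3, -0.4, -2.6]
grip_width: 0.262
finger_force: 61.2
```

```bash

python3 -m jog '[[[0,0,0.035,0,0,0],[0,0,0.035,0,0,0],[0,0,0.035,0,0,0]]]'
python3 -m jog '[[[0,0,0,0,0,0],[0,0,0,0,0,0],[0,0,-0.1,0,0,0],[0,0,-0.4,0,0,0],[0,0,-0.9,0,0,0],[0,0,-1,0,0,0]]]' -1
python3 -m jog '[[[-0.3,0.4,-0.4,0,0,0],[-0.6,0.9,-0.9,0,0,0],[-0.75,0.95,-0.95,0,0,0]]]'  >/dev/null
python3 -m jog '[[[-0.4,0.4,-0.4,0,0,0],[-0.75,0.85,-0.9,0,0,0],[-0.75,0.85,-0.9,0,0,0]]]'  >/dev/null
python3 -m jog '[[[0,0.4,0,0,0,0.02],[0,0.8,0,0,0,0.04],[0,0.8,0,0,0,0.0636],[0,0.8,0,0,0,0.0636],[0,0.8,0,0,0,0.0636]]]'
python3 - <<'E'
from lib import *
im,p=shot("wrist","cl1.png"); print(p["T"].round(4).tolist()); s=arm.state(); print(s["tool_pos"],yawdeg())
np.save("cl1.npy",p,allow_pickle=True)
b=bird(im,p,.012,.35,.65,-.5,-.2,.0005)
for o in blobs(b,.65,-.2,.0005,amax=80000,amin=8000,thr=100): print(o)
E
```

```text
clock: 40.5
tool_pos: [0.533, -0.0764, 0.0539]
orientation: [0.998, 0.069, 0.0, 0.0]
force: [1.5, -0.1, -2.5]
grip_width: 0.265
finger_force: 61.2
clock: 41.25
tool_pos: [0.5344, -0.0767, 0.1573]
orientation: [0.998, 0.069, 0.002, 0.001]
force: [-0.6, -0.3, -0.4]
grip_width: 0.997
finger_force: 0.0
clock: 42.62
tool_pos: [0.4199, -0.3537, 0.3385]
orientation: [0.992, -0.129, -0.0, -0.0]
force: [0.4, -0.1, -0.9]
grip_width: 0.997
finger_force: 0.0
[[-0.255, -0.9193, -0.2998, 0.4961], [-0.9669, 0.2428, 0.0779, -0.3736], [0.0012, 0.3097, -0.9508, 0.4821], [0.0, 0.0, 0.0, 1.0]]
[ 0.41995326 -0.35376327  0.3386243 ] -14.831055741050076
(0.4825, -0.3598, -13.4, 367, 147, 49911, 210)
```

View pics/cl1.png

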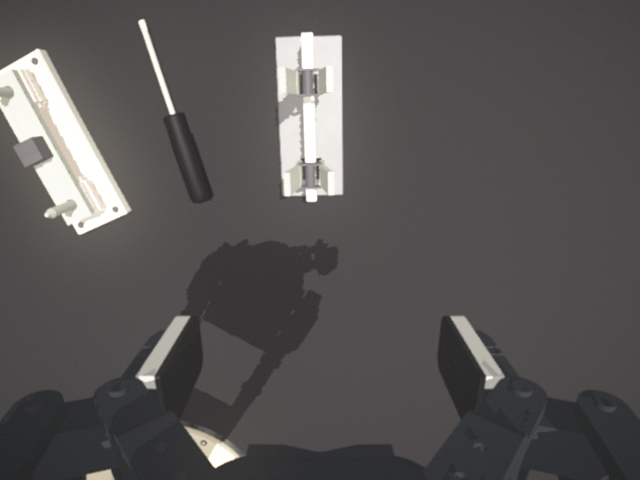

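Wrist view: the stand is at (310,115) with clips astride the fin, hinges at (307,82) and (311,174). The cover is seated on the jig, block at (33,152). I take a second view for the clip heights.

```bash

python3 -m jog '[[[0,0.4,0,0,0,0],[0,0.8,0,0,0,0],[0,0.8,0,0,0,0],[0,0.8,0,0,0,0],[0,0.8,0,0,0,0]]]'
python3 - <<'E'
from lib import *
im,p=shot("wrist","cl2.png"); np.save("cl2.npy",p,allow_pickle=True)
p1=np.load("cl1.npy",allow_pickle=True).item()
u=onz(p1,[[311,115]],.08); v=proj(p,u)[0].round().astype(int); print(v,p["T"][:3,3])
a=cv2.imread("pics/cl1.png")[45:205,270:350]; b=im[45:205,v[0]-40:v[0]+40]
cv2.imwrite("pics/cl12.png",np.hstack([cv2.resize(x,(300,600),interpolation=cv2.INTER_CUBIC) for x in (a,b)]))
for n in ("cover_grip","clip1_grip","stand"):
  for d in arm.boxes_of("wrist",n): print(n,d["score"],(p["T"][:3,:3]@d["at"]+p["T"][:3,3]).round(4))
E
```

```text
clock: 43.3
tool_pos: [0.3995, -0.4308, 0.3389]
orientation: [0.992, -0.13, 0.0, -0.0]
force: [-0.6, -0.6, -0.1]
grip_width: 1.0
finger_force: 0.0
[226 116] [ 0.47548872 -0.45073235  0.48260057]
cover_grip 0.95 [ 0.4695 -0.0956  0.0509]
clip1_grip 0.77 [ 0.4358 -0.3412  0.095 ]
stand 0.94 [ 0.4892 -0.3703  0.013 ]
```

View pics/cl12.png

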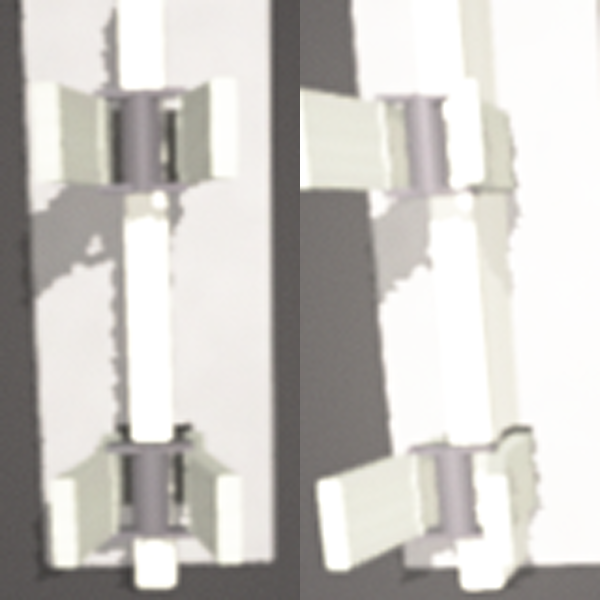

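Left panel: the lower clip's caps are at (66,522) and (229,520), the upper clip's at (47,132) and (227,130). The hinges are at (149,490) and (142,140). The right panel shows the same features from the second place, which allows triangulation.

```bash
python3 - <<'E'
from lib import *
p1=np.load("cl1.npy",allow_pickle=True).item();p2=np.load("cl2.npy",allow_pickle=True).item()
f=lambda x,y:[270+x/3.75,45+y/3.75]
g=lambda x,y:[186+x/3.75,45+y/3.75]
for n,a,b in [("B capL top",(55,480),(17,478)),("B capL bot",(57,568),(25,570)),("A capR top",(238,80),(180,80)),("B hinge",(149,490),(155,495)),("A hinge",(142,140),(128,145)),("fin end near",(134,588),(160,588)),("fin corner A",(165,90),(180,90))]:
    print(n,tri([p1,p2],[f(*a),g(*b)]).round(4))
q=onz(p1,[f(66,522),f(229,520),f(47,132),f(227,130)],.12)
print("B",q[:2].mean(0),np.linalg.norm(q[0]-q[1]),"A",q[2:].mean(0),np.linalg.norm(q[2]-q[3]))
h=onz(p1,[f(149,490),f(142,140)],.08); print("hinges at .08",h.round(4))
w=onz(p1,[f(149,562),f(140,0),f(156,580),f(134,580)],.062); print("fin",w.round(4),np.degrees(np.arctan2(*(w[1]-w[0])[[1,0]])))
E
```

```text
B capL top [ 0.451  -0.3316  0.134 ]
B capL bot [ 0.431  -0.3263  0.1341]
A capR top [ 0.5225 -0.3924  0.1264]
B hinge [ 0.4347 -0.3479  0.0833]
A hinge [ 0.5178 -0.3686  0.0837]
fin end near [ 0.4073 -0.3357  0.0637]
fin corner A [ 0.5314 -0.3775  0.0405]
B [ 0.43380489 -0.348109    0.12      ] 0.038265311315053986 A [ 0.51808987 -0.36856391  0.12      ] 0.0395192239340107
hinges at .08 [[ 0.4346 -0.3478  0.08  ]
 [ 0.5182 -0.3686  0.08  ]]
fin [[ 0.4127 -0.3415  0.062 ]
 [ 0.5516 -0.3767  0.062 ]
 [ 0.4074 -0.342   0.062 ]
 [ 0.4089 -0.3361  0.062 ]] -14.24485281974749
```

```bash

python3 -m jog '[[[0.06,-0.4,0.3,0,0,0],[0.12,-0.89,0.8,0,0,-0.001],[0.12,-0.89,1,0,0,-0.001],[0.12,-0.89,1,0,0,-0.001]]]' -0.3
python3 go.py .4343 -.348 .09 -14.3
```

```text
clock: 44.0
tool_pos: [0.4334, -0.3476, 0.2376]
orientation: [0.992, -0.127, -0.001, -0.001]
force: [0.3, -0.8, 0.1]
grip_width: 0.65
finger_force: 0.0
units [0.014 0.004 1.476] turn [-0.0002  0.0004 -0.0008]
```

```bash

python3 -m jog '[[[0.005,0.003,0.3,0,0,0],[0.005,0.003,0.7,0,0,0],[0.005,0.003,0.7,0,0,0]]]'
python3 -m jog '[[[0,0,0.25,0,0,0],[0,0,0.5,0,0,0],[0,0,0.7,0,0,0],[0,0,0.77,0,0,0],[0,0,0.77,0,0,0],[0,0,0.77,0,0,0]]]'
python3 -m jog '[[[0,0,0,0,0,0],[0,0,0,0,0,0],[0,0,0,0,0,0],[0,0,0,0,0,0],[0,0,0,0,0,0]]]' 1
python3 - <<'E'
from lib import *
im,p=shot("scene"); u=proj(p,[[.45,-.35,.1]])[0].astype(int)
cv2.imwrite("pics/gc.png",cv2.resize(im[max(0,u[1]-75):u[1]+75,max(0,u[0]-100):u[0]+100],None,fx=3,fy=3))
E
```

```text
clock: 44.38
tool_pos: [0.4335, -0.3492, 0.1681]
orientation: [0.992, -0.128, -0.001, -0.001]
force: [-1.1, -0.3, 0.4]
grip_width: 0.648
finger_force: 0.0
clock: 45.12
tool_pos: [0.4348, -0.3498, 0.093]
orientation: [0.992, -0.128, 0.001, 0.001]
force: [-0.2, -0.2, -0.3]
grip_width: 0.652
finger_force: 0.0
clock: 45.75
tool_pos: [0.4342, -0.3492, 0.0917]
orientation: [0.992, -0.128, -0.0, -0.0]
force: [0.9, 0.5, -1.0]
grip_width: 0.295
finger_force: 62.6
```

```bash

python3 -m jog '[[[0,0,-0.1,0,0,0],[0,0,-0.3,0,0,0],[0,0,-0.6,0,0,0],[0,0,-0.9,0,0,0],[0,0,-0.95,0,0,0],[0,0,-0.95,0,0,0]]]'
python3 - <<'E'
from lib import *
c,s=np.cos(np.radians(7.9)),np.sin(np.radians(7.9))
print("pin_b",.5325-.065*c,-.0757-.065*s,"pin_a",.5325+.065*c,-.0757+.065*s)
to(.5325-.065*c,-.0757-.065*s,.19,7.9)
im,p=shot("scene"); u=proj(p,[[.435,-.35,.17]])[0].astype(int)
cv2.imwrite("pics/gc.png",cv2.resize(im[max(0,u[1]-75):u[1]+75,max(0,u[0]-100):u[0]+100],None,fx=3,fy=3))
im,p=shot("wrist","gw.png")
E
```

```text
clock: 46.55
tool_pos: [0.4341, -0.3492, 0.1868]
orientation: [0.992, -0.128, 0.0, 0.0]
force: [0.2, 0.1, -1.0]
grip_width: 0.295
finger_force: 62.6
pin_b 0.46811688488950987 -0.08463389549241454 pin_a 0.5968831151104901 -0.06676610450758547
units [-0.342 -2.645 -0.032] turn [ 0.     -0.     -0.0627]
```

View pics/gc.png

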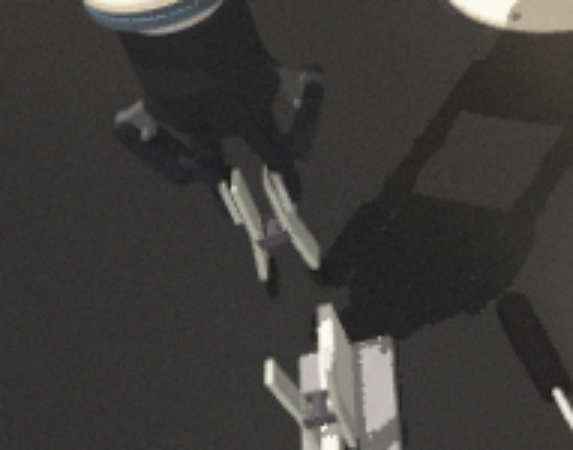

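Crop: the clip is held, jaws open, at (270,235), clear of the fin; the other clip is still on the stand. Next: carry it to pin_b.

```bash

python3 -m jog '[[[-0.05,-0.4,0,0,0,0],[-0.1,-0.9,0,0,0,0],[-0.11,-0.9,0,0,0,0]]]' >/dev/null
python3 -m jog '[[[-0.05,-0.5,0,0,0,0],[-0.11,-0.9,0,0,0,0],[-0.11,-0.9,0,0,0,0]]]' >/dev/null
python3 -m jog '[[[-0.05,-0.4,0,0,0,-0.02],[-0.12,-0.8,0,0,0,-0.04],[-0.12,-0.84,0,0,0,-0.0627],[-0.12,-0.84,0,0,0,-0.0627],[-0.12,-0.84,0,0,0,-0.0627],[-0.12,-0.84,0,0,0,-0.0627]]]'
python3 go.py .468 -.0846 .15 7.9
```

```text
clock: 48.15
tool_pos: [0.4682, -0.086, 0.1867]
orientation: [0.998, 0.067, -0.0, 0.0]
force: [-0.8, -0.6, -0.9]
grip_width: 0.294
finger_force: 62.5
units [-0.    -0.014  0.367] turn [ 0.      0.     -0.0005]
```

```bash

python3 -m jog '[[[0,-0.014,0.1,0,0,0],[0,-0.014,0.25,0,0,0],[0,-0.014,0.4,0,0,0],[0,-0.014,0.55,0,0,0],[0,-0.014,0.65,0,0,0],[0,-0.014,0.65,0,0,0]]]'
python3 -m jog '[[[0,0,0.02,0,0,0],[0,0,0.04,0,0,0],[0,0,0.04,0,0,0]]]'
python3 -m jog '[[[0,0,0.01,0,0,0],[0,0,0.02,0,0,0],[0,0,0.02,0,0,0]]]'
python3 -m jog '[[[0,0,0.01,0,0,0],[0,0,0.02,0,0,0],[0,0,0.02,0,0,0]]]'
```

```text
clock: 48.9
tool_pos: [0.4676, -0.0838, 0.1211]
orientation: [0.998, 0.069, -0.001, -0.0]
force: [0.6, 0.4, -1.0]
grip_width: 0.297
finger_force: 62.5
clock: 49.28
tool_pos: [0.4683, -0.084, 0.1181]
orientation: [0.998, 0.069, 0.0, 0.0]
force: [0.2, -0.6, 3.4]
grip_width: 0.298
finger_force: 62.9
clock: 49.65
tool_pos: [0.4688, -0.0841, 0.1175]
orientation: [0.998, 0.069, 0.001, 0.0]
force: [-6.9, 2.0, 39.0]
grip_width: 0.292
finger_force: 65.9
clock: 50.02
tool_pos: [0.4697, -0.0841, 0.1164]
orientation: [0.998, 0.069, 0.002, 0.001]
force: [-6.9, 6.5, 56.4]
grip_width: 0.297
finger_force: 67.2
```

```bash

python3 -m jog '[[[0,0,-0.03,0,0,0],[0,0,-0.035,0,0,0],[0,0,-0.035,0,0,0]]]'
python3 -m jog '[[[0,0,0,0,0,0],[0,0,0,0,0,0],[0,0,0,0,0,0],[0,0,0,0,0,0],[0,0,0,0,0,0]]]' -1
python3 -m jog '[[[0,0,-0.2,0,0,0],[0,0,-0.5,0,0,0],[0,0,-0.9,0,0,0],[0,0,-1,0,0,0]]]'
python3 -m jog '[[[0,0.4,-0.4,0,0,0],[0,0.8,-0.7,0,0,0],[0,0.8,-0.7,0,0,0],[0,0.8,-0.7,0,0,0]]]'
python3 - <<'E'
from lib import *
for n in ("scene","wrist"):
    im,p=shot(n,n+"_k.png")
    for l in ("clip1_grip","cover_grip"):
        for d in arm.boxes_of(n,l): print(n,l,round(d["score"],2),(p["T"][:3,:3]@d["at"]+p["T"][:3,3]).round(4))
E
```

```text
clock: 50.4
tool_pos: [0.4687, -0.084, 0.1177]
orientation: [0.998, 0.069, 0.001, 0.0]
force: [0.5, 1.1, 11.7]
grip_width: 0.297
finger_force: 63.4
clock: 51.02
tool_pos: [0.468, -0.0839, 0.1172]
orientation: [0.998, 0.069, -0.0, -0.0]
force: [0.2, -0.2, 0.4]
grip_width: 1.006
finger_force: 0.0
clock: 51.52
tool_pos: [0.469, -0.0841, 0.2194]
orientation: [0.998, 0.069, 0.002, 0.001]
force: [0.8, -0.2, -0.7]
grip_width: 0.998
finger_force: 0.0
clock: 52.02
tool_pos: [0.4784, -0.1627, 0.2863]
orientation: [0.998, 0.069, -0.001, -0.001]
force: [0.1, 1.1, 0.0]
grip_width: 1.002
finger_force: 0.0
scene clip1_grip 0.75 [ 0.4764 -0.0785  0.1059]
scene clip1_grip 0.75 [ 0.5285 -0.3706  0.0873]
scene cover_grip 0.94 [ 0.5447 -0.0797  0.0472]
scene cover_grip 0.73 [ 0.4764 -0.0986  0.1048]
wrist clip1_grip 0.6 [ 0.4685 -0.0789  0.1202]
wrist cover_grip 0.95 [ 0.5454 -0.0818  0.0508]
wrist cover_grip 0.68 [ 0.5535 -0.0921  0.015 ]
```

```bash
python3 go.py .5181 -.3688 .19 -14.3
python3 -m jog '[[[0.05,0.5,0,0,0,0],[0.1,1,0,0,0,0],[0.1,1,0,0,0,0]]]' -0.3 >/dev/null
python3 -m jog '[[[0.01,0.4,0.3,0,0,0.02],[0.02,0.8,0.6,0,0,0.04],[0.02,1,0.8,0,0,0.062],[0.02,1,0.8,0,0,0.062],[0.02,1,0.8,0,0,0.062],[0.02,1,0.8,0,0,0.062]]]'
python3 go.py .5181 -.3688 .091 -14.3
```

```text
units [0.105 2.098 0.967] turn [-0.0001  0.0001  0.0618]
clock: 53.45
tool_pos: [0.5188, -0.3587, 0.2084]
orientation: [0.992, -0.124, 0.001, 0.0]
force: [0.8, 1.0, -0.5]
grip_width: 0.653
finger_force: 0.0
units [0.017 0.099 1.174] turn [ 0.0001 -0.0002  0.0001]
```

```bash

python3 -m jog '[[[0.015,0.095,0.1,0,0,0],[0.015,0.095,0.3,0,0,0],[0.015,0.095,0.4,0,0,0],[0.015,0.095,0.4,0,0,0]]]'
python3 -m jog '[[[0,0,0.25,0,0,0],[0,0,0.5,0,0,0],[0,0,0.7,0,0,0],[0,0,0.76,0,0,0],[0,0,0.76,0,0,0],[0,0,0.76,0,0,0]]]'
python3 -m jog '[[[0,0,0,0,0,0],[0,0,0,0,0,0],[0,0,0,0,0,0],[0,0,0,0,0,0],[0,0,0,0,0,0]]]' 1
python3 -m jog '[[[0,0,-0.1,0,0,0],[0,0,-0.3,0,0,0],[0,0,-0.6,0,0,0],[0,0,-0.9,0,0,0],[0,0,-0.95,0,0,0],[0,0,-0.95,0,0,0]]]'
python3 go.py .5969 -.0668 .19 7.9
python3 - <<'E'
from lib import *
im,p=shot("scene")
for d in arm.boxes_of("scene","clip1_grip"): print(round(d["score"],2),(p["T"][:3,:3]@d["at"]+p["T"][:3,3]).round(4))
E
```

```text
clock: 53.95
tool_pos: [0.5171, -0.369, 0.1666]
orientation: [0.992, -0.125, -0.001, -0.0]
force: [-0.1, -0.3, 0.4]
grip_width: 0.648
finger_force: 0.0
clock: 54.7
tool_pos: [0.5179, -0.3695, 0.0923]
orientation: [0.992, -0.126, 0.001, 0.0]
force: [0.9, -2.0, -0.8]
grip_width: 0.648
finger_force: 0.0
clock: 55.32
tool_pos: [0.5174, -0.3691, 0.0913]
orientation: [0.992, -0.126, -0.0, -0.0]
force: [-0.7, -0.6, -1.4]
grip_width: 0.295
finger_force: 62.7
clock: 56.08
tool_pos: [0.5174, -0.3691, 0.1863]
orientation: [0.992, -0.126, 0.0, 0.0]
force: [0.0, 0.9, -0.9]
grip_width: 0.301
finger_force: 62.7
units [ 0.017 -3.125 -0.037] turn [ 0.    -0.    -0.062]
0.96 [ 0.4798 -0.079   0.1085]
```

```bash

python3 -m jog '[[[0,-0.4,0,0,0,0],[0,-0.9,0,0,0,0],[0,-1,0,0,0,0]]]' >/dev/null
python3 -m jog '[[[0,-0.5,0,0,0,0],[0.02,-1,0,0,0,0],[0.02,-1,0,0,0,0]]]' >/dev/null
python3 -m jog '[[[0,-0.4,0,0,0,-0.02],[0,-0.8,0,0,0,-0.04],[0,-1,0,0,0,-0.062],[0,-1,0,0,0,-0.062],[0,-1,0,0,0,-0.062],[0,-1,0,0,0,-0.062]]]'
python3 go.py .5969 -.0667 .123 7.9
```

```text
clock: 57.68
tool_pos: [0.5939, -0.0802, 0.1861]
orientation: [0.998, 0.067, -0.0, 0.0]
force: [-0.5, -0.4, -0.9]
grip_width: 0.3
finger_force: 62.6
units [ 0.048 -0.13   0.631] turn [ 0.      0.0001 -0.0004]
```

```bash

python3 -m jog '[[[0.045,-0.128,0,0,0,0],[0.045,-0.128,0.1,0,0,0],[0.045,-0.128,0.25,0,0,0],[0.045,-0.128,0.4,0,0,0],[0.045,-0.128,0.55,0,0,0],[0.045,-0.128,0.63,0,0,0],[0.045,-0.128,0.63,0,0,0]]]'
python3 -m jog '[[[0,0,0.02,0,0,0],[0,0,0.04,0,0,0],[0,0,0.04,0,0,0]]]'
python3 -m jog '[[[0,0,0.01,0,0,0],[0,0,0.01,0,0,0],[0,0,0.01,0,0,0]]]'
```

```text
clock: 58.55
tool_pos: [0.5966, -0.0658, 0.1226]
orientation: [0.998, 0.069, -0.001, -0.0]
force: [0.3, -0.3, 0.1]
grip_width: 0.298
finger_force: 62.6
clock: 58.92
tool_pos: [0.5969, -0.0658, 0.1194]
orientation: [0.998, 0.069, 0.0, 0.0]
force: [-0.3, 0.1, -0.6]
grip_width: 0.3
finger_force: 62.6
clock: 59.3
tool_pos: [0.5969, -0.0658, 0.1183]
orientation: [0.998, 0.069, 0.0, 0.0]
force: [0.6, -0.5, -0.5]
grip_width: 0.298
finger_force: 62.6
```

```bash

python3 -m jog '[[[0,0,0.01,0,0,0],[0,0,0.01,0,0,0],[0,0,0.01,0,0,0]]]'
python3 -m jog '[[[0,0,0.005,0,0,0],[0,0,0.01,0,0,0],[0,0,0.01,0,0,0]]]'
```

```text
clock: 59.68
tool_pos: [0.5969, -0.0658, 0.1174]
orientation: [0.998, 0.069, 0.0, 0.0]
force: [-0.6, -0.2, 3.6]
grip_width: 0.302
finger_force: 63.0
clock: 60.05
tool_pos: [0.5972, -0.0659, 0.1171]
orientation: [0.998, 0.069, 0.0, 0.0]
force: [-3.2, 0.9, 15.3]
grip_width: 0.3
finger_force: 63.6
```

```bash

python3 -m jog '[[[0,0,0,0,0,0],[0,0,0,0,0,0],[0,0,0,0,0,0],[0,0,0,0,0,0],[0,0,0,0,0,0]]]' -1
python3 -m jog '[[[0,0,-0.2,0,0,0],[0,0,-0.5,0,0,0],[0,0,-0.9,0,0,0],[0,0,-1,0,0,0]]]'
python3 -m jog '[[[-0.4,0,-0.4,0,0,0],[-0.8,0,-0.8,0,0,0],[-1,0,-0.9,0,0,0],[-1,0,-0.9,0,0,0]]]'
python3 -m jog '[[[-0.2,0,0,0,0,0],[-0.3,0,-0.2,0,0,0],[-0.3,0,-0.2,0,0,0],[-0.3,0,-0.2,0,0,0]]]'
python3 - <<'E'
from lib import *
c,s=np.cos(np.radians(7.9)),np.sin(np.radians(7.9))
for n in ("scene","wrist"):
    im,p=shot(n,n+"_f.png")
    for l in ("clip1_grip","cover_grip","jar","flask","dish","driver","weight"):
        for d in arm.boxes_of(n,l)[:2]: print(n,l,round(d["score"],2),(p["T"][:3,:3]@d["at"]+p["T"][:3,3]).round(4))
    b=bird(im,p,.153,.40,.66,-.16,.02,.0005)
    for o in blobs(b,.66,.02,.0005,amax=80000,amin=400,thr=150): print(o)
    for d in(.065,-.065):
        for z in (.151,.093): print(d,z,proj(p,[[.5325+d*c,-.0757+d*s,z]])[0].round(0))
E
```

```text
clock: 60.68
tool_pos: [0.5968, -0.0658, 0.1162]
orientation: [0.998, 0.069, -0.0, -0.0]
force: [0.8, 1.3, 0.5]
grip_width: 0.999
finger_force: 0.0
clock: 61.18
tool_pos: [0.5979, -0.066, 0.2187]
orientation: [0.998, 0.069, 0.002, 0.001]
force: [-0.1, -0.2, 0.2]
grip_width: 1.0
finger_force: 0.0
clock: 61.68
tool_pos: [0.4971, -0.0796, 0.3064]
orientation: [0.998, 0.069, 0.0, 0.0]
force: [0.1, -0.1, 0.4]
grip_width: 1.001
finger_force: 0.0
clock: 62.18
tool_pos: [0.4686, -0.0835, 0.325]
orientation: [0.998, 0.069, -0.001, -0.0]
force: [-0.4, 0.9, -0.1]
grip_width: 0.998
finger_force: 0.0
scene clip1_grip 0.6 [ 0.4767 -0.0786  0.1081]
scene cover_grip 0.72 [ 0.5439 -0.083   0.0504]
scene cover_grip 0.27 [ 0.7297 -0.3048  0.0318]
scene jar 0.74 [ 0.5428 -0.0813  0.0468]
scene jar 0.66 [ 0.8118 -0.1612  0.0618]
scene flask 0.73 [0.7389 0.3375 0.08  ]
scene flask 0.21 [ 0.6079 -0.0629  0.1064]
scene dish 0.73 [0.6052 0.3464 0.0117]
scene driver 0.96 [ 0.5047 -0.2192  0.0192]
scene weight 0.97 [ 0.7258 -0.3049  0.0334]
(0.4916, -0.0762, -24.9, 134, 28, 2823, 174)
(0.5121, -0.1062, -9.8, 194, 35, 2900, 162)
(0.6171, -0.0597, -30.2, 122, 31, 2918, 174)
(0.6086, -0.1178, 7.8, 220, 141, 22813, 198)
0.065 0.151 [254. 263.]
0.065 0.093 [257. 282.]
-0.065 0.151 [220. 229.]
-0.065 0.093 [224. 248.]
wrist clip1_grip 0.97 [ 0.4698 -0.0834  0.1216]
wrist cover_grip 0.97 [ 0.5345 -0.0748  0.0524]
wrist flask 0.45 [ 0.5391 -0.0812  0.0536]
wrist driver 0.91 [ 0.4961 -0.212   0.0278]
(0.533, -0.0752, 7.9, 301, 100, 27793, 226)
0.065 0.151 [321.  30.]
0.065 0.093 [321.  42.]
-0.065 0.151 [321. 209.]
-0.065 0.093 [321. 194.]
```

```bash
python3 -c "
from bench import arm
print(arm.job_done())"
```

```text
the job is handed in; nothing more can be done
None
```

I handed the job in at about 62 s with all three white bars and the cover threaded on the jig and one clip pressed onto each pin; the picture limit was used up, so I checked the final clip positions only by camera measurements, not by eye, and the hand-in returned no verdict.

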